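# Pack the curlers away and hold the steamer lid at its vent mark

## Robot

A 7-joint arm with a two-finger parallel gripper is mounted at the origin on the work surface. World frame = base frame: x ahead of the robot, y to its left, z up, the work surface at z = 0. Lengths are in m, angles in rad, forces in N, time in s.
With the tool pointing down it reaches from about 0.4 to 0.875 m from the base axis. Payload 19.3 kg.
Tool frame: the origin (TCP) lies at the very end of the fingers, on their centre line; the grasp point (between the pads) lies 19 mm behind it; y points along the fingers, x is the direction in which the jaws open and shut, and the axes are right-handed (so a half turn about y gives the same grasp; the last joint's range is limited). The gripper opens to 85 mm and grips with 20 to 120 N. Pads are 22 mm wide; open, the fingers measure 114 mm over their backs; the gripper's body (76 mm by 85 mm) begins 54 mm behind the grasp point. The pads swing forward as they close: fully open they stand 13 mm farther back than shut.
Start: joints at [1.183, 0.521, -0.036, 1.599, 0.021, 1.021, -0.113], TCP at [0.195, -0.594, 0.231] pointing down, gripper open.
Joint ranges: [-2.91, 2.91], [-0.3, 2.13], [-1.5, 1.42], [0.17, 2.43], [-1.26, 4.41], [0.16, 1.93], [-2.52, 2.52]. Speed limits (rad/s): [1.89, 1.89, 2.39, 2.39, 3.01, 3.01, 3.01].

## Interface

Orientations are given as [roll, pitch, yaw] about the fixed x, y, z axes, in that order (R = Rz(yaw) Ry(pitch) Rx(roll)).
In Python, from workcell import bot gives the robot as it stands. The module is installed in compiled form; this text tells all that it offers.
- The arm moves only by the shell command python3 -m crank 'ROWS' [FORCE]. ROWS is JSON, a list of rows, each an object of numbers: "hand": the closure, from 0 (fully open) to 1 (shut); "dx", "dy", "dz": the shift along the tool's x, y, z in mm; "yaw": the turn about the tool's y in rad. In form: [{"hand": .., "dx": .., "dy": .., "dz": .., "yaw": ..}, ...]. A call has 1 to 12 rows; each row is the pose to reach, as a shift and turn from the pose commanded when the call began, along the tool's axes at that moment; what a row does not reach only later rows make up. A row lasts 1/12 s, in which the tool goes at most 41.7 mm and 7.16 degrees, less where a joint would pass 70% of its speed; a pose out of reach is approached as far as the arm can. A call with a gripper value outside its range is refused whole. The fingers move at their own pace and stop on an object; FORCE is the grip in N (left out, the last holds). Time passes only in rows, so rows that repeat a pose let the fingers close. It gives the time, the measured TCP pose, the force and the opening at its end, in the units of the state.
- bot.observe(): the state, without advancing time (a new reading comes with each control period).
- bot.grab_frame(name): name is "scene" or "top" or "wrist"; returns the picture (400x640x3 uint8, red, green, blue); there is no depth.
- bot.camera_info(name): a dict with "fx", "fy", "cx", "cy" (pixels), "dist" ([k1, k2, p1, p2, k3] as OpenCV has them; the pictures are not rectified), "rvec" (rotation vector, rad) and "tvec" (3), from world to camera coordinates, as OpenCV has them. Camera axes: x right, y down, z forward; pixel columns grow to the right and rows downward; lengths in m; the calibration is good to about 2 mm. A picture is of the moment at which its call begins: read the wrist's pose just before it. camera_info takes no time and is no camera call; for the wrist camera it gives the pose at the moment of the call.
- bot.job_done(): hands the job in, once; it reports no verdict.
The state is a dict: "clock": time; "qpos": joint angles; "qd": joint speeds; "joint_efforts": joint torques, N m; "position": TCP position; "tool_rot": TCP orientation; "force": force on the tool from outside, world axes, zero at the start; "moment": the same for the moment, N m; "grip_width": finger opening in m.
Only numpy, scipy, OpenCV 4.12 (cv2) and the standard library are available. Lean on these libraries where they do the work, as an engineer would, in place of code of your own. Each camera call takes 0.05 s, during which the arm holds its last target.

## Task

Clear the three loose pieces from the salon counter: both bristled rollers that stand on the counter go into the round canister, and the metal clip goes into the open tray with the other clip. Then fit the canister's lid with its two tabs down through the two gaps in the collar, fully seated, and twist it clockwise half way to the lock, so that its noses point at the single ribs (the vent position); never turn it on to the double ribs where it would lock. The lid is sprung, so finish while still gripping it and holding it there, and leave the other things on the counter where they are.

Things in the scene. Friction and masses are not known exactly. Their poses are not given: they have to be found in the camera images.
- canister: Round black canister fixed to the counter, open on top: outer diameter 132 mm, inner 122 mm, 110 mm high, floor 5 mm thick; origin at the centre of its underside, z up. The aluminium collar at its top (104 to 110 mm up) has a round mouth 98 mm wide and two gaps about 23 mm wide, reaching out to the wall, at the canister's own +x and -x: the lid's tabs go down there.
- vent_mark (a point): Outer end of one single rib on the canister's side (an equal one opposite): half way (vent), 0.70 rad (40 degrees) clockwise, seen from above, of a gap; 72 mm from the canister's axis. The double ribs, 1.40 rad clockwise of the gaps, mark the lock. A wide pad marks each gap. Turning the lid anticlockwise from the gaps is blocked.
- spring_ring (a joint): Sprung ring under the collar, pushed round by the lid's tabs; 0 at rest, grows as the lid is twisted clockwise. Tabs centred in the gaps meet it after about 0.13 rad of twist, so it reads the twist less about 0.13: 0.57 half way, 1.27 at the lock (past 1.1 counts as locked). Torque 0.07 Nm at 0, 0.14 Nm half way; it turns a released lid part or all of the way back.
- lid_grip (a point): Loose lid (200 g): grey disc, 124 mm diameter, 6 mm thick, with a black upright grip bar along its x axis (70 mm long, 18 mm wide in y, 40 mm tall). This point is on the lid's axis in the bar, 18 mm below the bar's top, 22 mm above the disc's top; z up. It is 42 mm above the counter at the start, 138 mm when seated in the canister. A half turn about z makes no difference.
- lid_tab (a point): Underside of the lid at the outer end of its +x tab (an equal tab at -x): 56.5 mm from the axis, 42 mm below lid_grip; axes as lid_grip. Tabs are 14 mm wide, 6 mm high, at the bottom of a plug 88 mm in diameter and 14 mm deep under the disc. Noses on the disc's edge at +x and -x show where the tabs are. The tabs enter the gaps when the lid's x is parallel to the canister's x.
- roller_a_mid (a point): Centre of one white bristled hair roller standing upright and loose on the counter: 30 mm diameter (bristle tips 35 mm, soft, ignore), 50 mm tall, 30 g; this point is half-way up, 25 mm above its underside, z along its axis. (The rollers on the heater at the back are part of the heater.)
- roller_b_mid (a point): Centre of the other loose roller, the same in every way.
- clip_mid (a point): Centre of the loose metal hair clip lying on the counter: 90 mm long (its x axis), 14 mm wide (y), 16 mm high, 30 g; this point is 8 mm above its underside.
- tray: Open black tray fixed to the counter: 130 mm (x) by 120 mm (y), 30 mm high, walls 4 mm; origin at the centre of its underside. A second clip, fixed, lies inside along its +y wall (centre at y = +42 mm).
- cream_jar: Bystander: low round jar, 56 mm diameter, 55 mm high; origin under its centre. Leave it alone.
- cup: Bystander: white cup, 64 mm diameter, 70 mm high; origin under its centre. Leave it alone.
- spray_can: Bystander: can, 48 mm diameter, 150 mm high; origin under its centre. Leave it alone.
- lotion: Bystander: black bottle, 56 mm diameter, 150 mm high; origin under its centre. Leave it alone.
- hairbrush: Bystander: hairbrush lying flat, 190 mm long along its x, 26 mm high. Leave it alone.
- comb: Bystander: black comb lying flat, 180 mm long along its x, 6 mm high. Leave it alone.

How it is judged:
By the outcome, as a careful person would: the job done as asked, in the order asked, and still so for the second after the job is handed in, while the arm keeps its last pose, push and grip.
It also fails if it takes over 70 s, if anything falls off the work surface, if the arm or the gripper's body presses on something with over 40 N, if the wrist force passes 120 N, or if a joint passes its speed limit or range.

## Working session

There is one attempt and no reset: what is moved stays moved. The work goes in short steps, Python scripts to look and compute and a shell command to move; the robot and the scene stay as the last step left them, time stands still between calls to the robot, and variables do not carry over. Pictures are saved under pics/ and viewed, and the job is handed in when it is done.

```bash
mkdir -p pics; python3 - <<'E'
from workcell import bot
import cv2
s=bot.observe();print(s)
for n in ["scene","top","wrist"]:
    print(n,bot.camera_info(n))
    cv2.imwrite(f"pics/{n}0.png",bot.grab_frame(n)[:,:,::-1])
E
```

```text
{'clock': 0.0, 'qpos': array([ 1.18280776,  0.52198828, -0.0363388 ,  1.59997701,  0.02117139,
        1.0211057 , -0.11281623]), 'qd': array([-1.26775703e-03,  8.13203724e-04, -1.39386696e-04,  7.86647926e-04,
        1.61278480e-05, -9.92322181e-04, -1.65418891e-04]), 'joint_efforts': array([ 2.09476661e-03, -9.27092957e+01,  1.98082387e+00, -3.69935524e+01,
        1.78849295e-02,  8.22473899e-03,  1.42341537e-05]), 'position': array([ 0.19517001, -0.5934038 ,  0.23075273]), 'tool_rot': array([-1.57084415e+00,  1.09372692e-03, -1.25303962e+00]), 'force': array([-0.12434092,  0.11886365,  0.11292967]), 'moment': array([-0.04029325,  0.03265402,  0.00480405]), 'grip_width': 0.08538813037330424}
scene {'fx': 396.2309579130561, 'fy': 396.2309579130561, 'cx': 324.428517495725, 'cy': 196.38691023024572, 'dist': array([-0.03155708,  0.        ,  0.        ,  0.        ,  0.        ]), 'rvec': array([ 0.88149349,  2.43368831, -1.15557133]), 'tvec': array([ 0.37164826, -0.12201249,  1.32473425])}
top {'fx': 440.7850429749358, 'fy': 440.7850429749358, 'cx': 312.87774281124354, 'cy': 195.48029242366164, 'dist': array([-0.08825543,  0.        ,  0.        ,  0.        ,  0.        ]), 'rvec': array([ 2.15293068, -2.14420198,  0.18550273]), 'tvec': array([8.63036619e-04, 5.04294579e-01, 1.15709972e+00])}
wrist {'fx': 301.8783662487276, 'fy': 301.8783662487276, 'cx': 317.2126288770875, 'cy': 198.5525808292136, 'dist': array([-0.04927631,  0.        ,  0.        ,  0.        ,  0.        ]), 'rvec': array([-2.31854222,  1.67787629,  0.28055912]), 'tvec': array([-0.62427619, -0.04209889,  0.38145388])}
```

View pics/scene0.png

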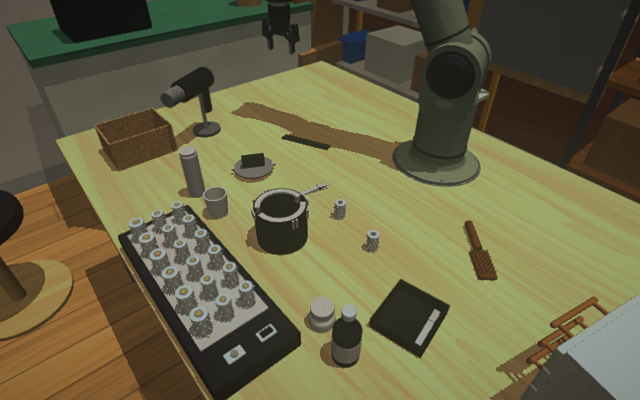

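View pics/top0.png

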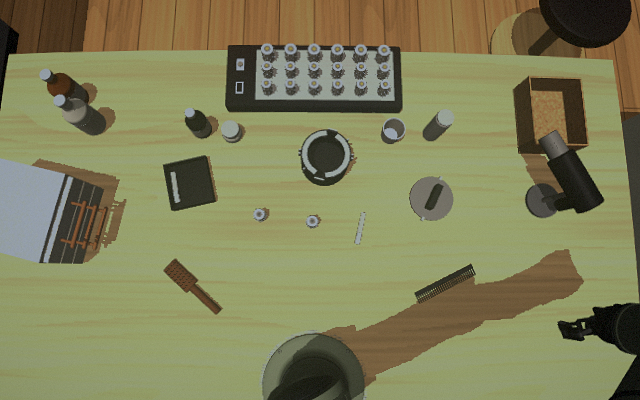

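View pics/wrist0.png

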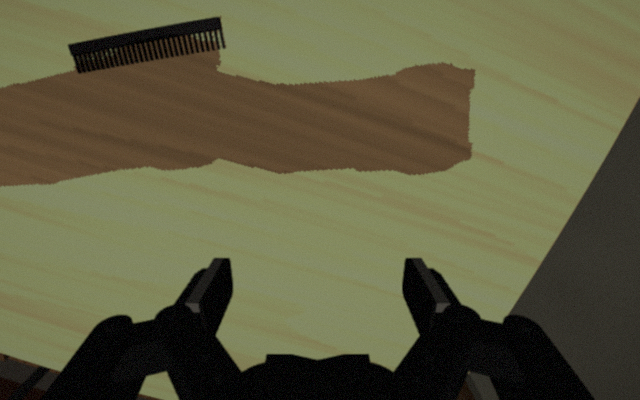

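```bash
cat > h.py <<'E'
import numpy as np, cv2
def ray(ci,px):
    K=np.array([[ci['fx'],0,ci['cx']],[0,ci['fy'],ci['cy']],[0,0,1]])
    p=cv2.undistortPoints(np.array(px,float).reshape(-1,1,2),K,np.array(ci['dist'])).reshape(-1,2)
    R=cv2.Rodrigues(np.array(ci['rvec']))[0]; t=np.array(ci['tvec'])
    d=np.c_[p,np.ones(len(p))]@R
    return -R.T@t,d
def onz(ci,px,z):
    o,d=ray(ci,px); return o+d*((z-o[2])/d[:,2])[:,None]
def proj(ci,P):
    K=np.array([[ci['fx'],0,ci['cx']],[0,ci['fy'],ci['cy']],[0,0,1]])
    return cv2.projectPoints(np.array(P,float).reshape(-1,1,3),np.array(ci['rvec']),np.array(ci['tvec']),K,np.array(ci['dist']))[0].reshape(-1,2)
E
python3 - <<'E'
import cv2
im=cv2.imread('pics/top0.png')
cv2.imwrite('pics/t1.png',cv2.resize(im[110:260,290:470],None,fx=4.4,fy=4,interpolation=cv2.INTER_CUBIC)[:600])
c=im[110:260,150:330];cv2.imwrite('pics/t2.png',cv2.resize(c,None,fx=4,fy=4,interpolation=cv2.INTER_CUBIC))
im=cv2.imread('pics/scene0.png')
c=im[170:270,230:400];cv2.imwrite('pics/s1.png',cv2.resize(c,None,fx=4.5,fy=4.5,interpolation=cv2.INTER_CUBIC))
E
```

```text
(no output)
```

View pics/t1.png

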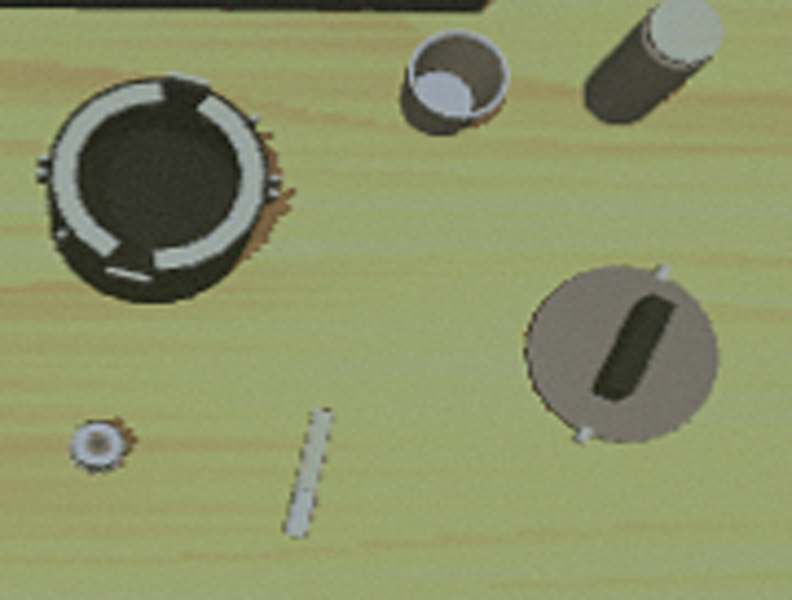

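View pics/t2.png

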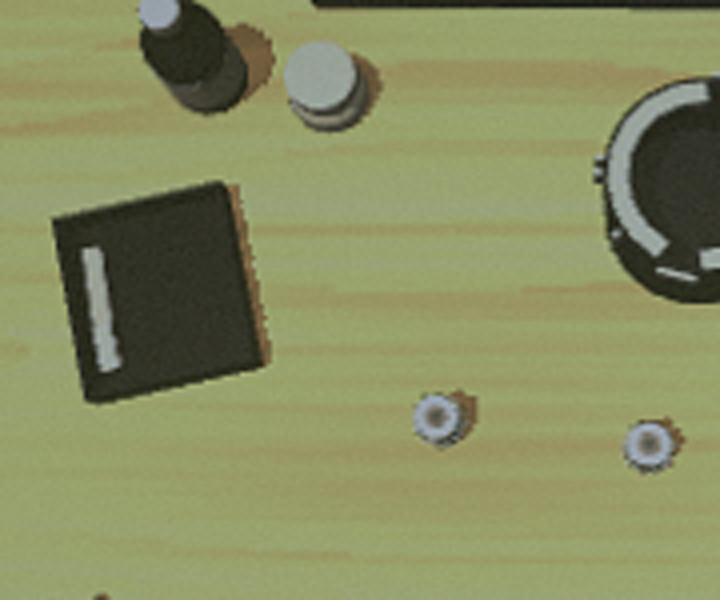

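View pics/s1.png

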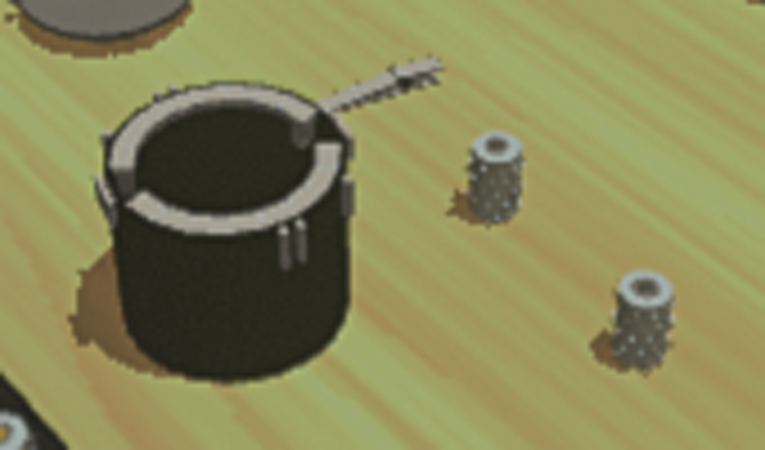

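```bash
python3 - <<'E'
from workcell import bot
import cv2,numpy as np
from h import *
ci=bot.camera_info('top'); im=cv2.imread('pics/top0.png')
hsv=cv2.cvtColor(im,cv2.COLOR_BGR2HSV)
m=((hsv[...,1]<45)&(hsv[...,2]>110)).astype(np.uint8)
n,l,st,ce=cv2.connectedComponentsWithStats(m)
for i in range(1,n):
    x,y,w,h,a=st[i]
    if a>8 and 130<y<260 and 150<x<470: print(i,st[i],ce[i].round(1),im[l==i].mean(0).round())
# collar
ys,xs=np.where(m[125:190,295:360]>0); px=np.c_[xs+295,ys+125]
P=onz(ci,px,0.110)[:,:2]
c=P.mean(0)
from scipy.optimize import least_squares
# centre: enclosing circle
for k in range(3):
    (cc),r=cv2.minEnclosingCircle(((P[np.linalg.norm(P-c,axis=1)<0.068]).astype(np.float32)*1000)); c=np.array(cc)/1000
    print('enc',c,r)
rr=np.linalg.norm(P-c,axis=1); q=P[rr<.068]
a=np.arctan2(*(q-c).T[::-1]); print(np.percentile(np.linalg.norm(q-c,axis=1),[1,50,99]))
b=np.degrees(np.sort(a)); d=np.diff(b); 
for i in np.argsort(d)[-4:]: print('gap',b[i],b[i+1])
q=P[rr>.066];print('far',[(np.degrees(np.arctan2(*(p-c)[::-1])).round(1),np.linalg.norm(p-c).round(4)) for p in q])
# lid
for lo,hi,nm in [((415,200),(0,0),'')]: pass
print(hsv[185,418],hsv[200,445],hsv[195,433],hsv[150,327],hsv[230,300])
E
```

```text
23 [302 131  25  43 285] [310.4 149.7] [150. 156. 147.]
25 [325 134  25  43 280] [340.8 157.4] [152. 158. 148.]
34 [171 172   9  31 145] [174.7 187.1] [144. 152. 145.]
36 [314 177  10   3  14] [318.5 178. ] [148. 156. 146.]
37 [ 410  176   43   45 1165] [430.6 198.4] [104. 115. 117.]
38 [253 209  12  12  93] [258.5 214. ] [154. 151. 143.]
39 [355 212  11  33 155] [359.8 228.2] [148. 157. 149.]
40 [305 216  14  11 101] [311.7 221. ] [151. 148. 142.]
enc [ 0.60362878 -0.02830744] 67.76416778564453
enc [ 0.60372217 -0.02766755] 67.81388092041016
enc [ 0.60372217 -0.02766755] 67.81388092041016
[0.04845739 0.05613482 0.06745244]
gap 170.34829062311852 174.9996979937704
gap -20.002956752928732 -12.981140800677386
gap -28.51432299605495 -20.002956752928732
gap -10.807161698057746 -2.277817195104275
far [(np.float64(-6.1), np.float64(0.0691)), (np.float64(-8.3), np.float64(0.0695)), (np.float64(-10.4), np.float64(0.0699)), (np.float64(-12.5), np.float64(0.0705)), (np.float64(-10.8), np.float64(0.0672)), (np.float64(-13.0), np.float64(0.0678)), (np.float64(-15.1), np.float64(0.0685)), (np.flo
[... 782 characters left out ...]
, np.float64(0.0704)), (np.float64(-99.1), np.float64(0.0729)), (np.float64(124.2), np.float64(0.0694)), (np.float64(125.4), np.float64(0.0673)), (np.float64(155.1), np.float64(0.0689)), (np.float64(157.0), np.float64(0.0678)), (np.float64(159.1), np.float64(0.0668)), (np.float64(159.8), np.float64(0.0693)), (np.float64(161.8), np.float64(0.0684)), (np.float64(163.9), np.float64(0.0677)), (np.float64(166.0), np.float64(0.067)), (np.float64(168.2), np.float64(0.0664)), (np.float64(168.6), np.float64(0.0689)), (np.float64(170.7), np.float64(0.0685)), (np.float64(172.8), np.float64(0.0681)), (np.float64(175.0), np.float64(0.0678))]
[ 25  27 114] [ 24  31 114] [37 60 55] [30 44 52] [ 30  86 155]
```

```bash
python3 - <<'E'
from workcell import bot
import cv2,numpy as np
from h import *
from scipy.optimize import least_squares
ci=bot.camera_info('top'); im=cv2.imread('pics/top0.png')
hsv=cv2.cvtColor(im,cv2.COLOR_BGR2HSV)
m=((hsv[...,1]<45)&(hsv[...,2]>110)).astype(np.uint8)
n,l,st,ce=cv2.connectedComponentsWithStats(m)
def pts(i,z): ys,xs=np.where(l==i); return onz(ci,np.c_[xs,ys],z)[:,:2]
# collar: inner-edge / outer-edge points by angular bins
P=np.r_[pts(23,.11),pts(25,.11)]
c=np.array([.603,-.027])
for k in range(5):
    v=P-c;r=np.linalg.norm(v,axis=1);a=np.degrees(np.arctan2(v[:,1],v[:,0]))
    ok=r<.068;I=[]
    for b in range(-180,180,6):
        s=(a>=b)&(a<b+6)&ok
        if s.sum()>2: I.append(P[s][np.argmin(r[s])])
    I=np.array(I)
    f=least_squares(lambda p:np.linalg.norm(I-p[:2],axis=1)-p[2],[*c,.05],loss='soft_l1',f_scale=.001); c=f.x[:2]
print('inner fit',f.x,f.fun.std())
v=P-c;r=np.linalg.norm(v,axis=1);a=np.degrees(np.arctan2(v[:,1],v[:,0]))
s=(r>.05)&(r<.06);b=np.sort(a[s]);d=np.diff(b);print([(b[i],b[i+1]) for i in np.argsort(d)[-3:]],b[0],b[-1])
for i,z in [(38,.05),(40,.05),(39,.016),(37,.02),(34,.021)]:
    cnt=cv2.findContours((l==i).astype(np.uint8),0,1)[0][0].reshape(-1,2)
    Q=onz(ci,cnt,z)[:,:2].astype(np.float32)*1000
    print(i,z,'mean',pts(i,z).mean(0).round(4),'enc',cv2.minEnclosingCircle(Q),'rect',cv2.minAreaRect(Q), 'ell' ,cv2.fitEllipse(Q))
# bar
mb=(hsv[...,2]<80)[180:215,415:450]; ys,xs=np.where(mb)
n2,l2,s2,c2=cv2.connectedComponentsWithStats(mb.astype(np.uint8)); i=1+np.argmax(s2[1:,4]); ys,xs=np.where(l2==i)
for z in (.06,.04,.02):
  Q=onz(ci,np.c_[xs+415,ys+180],z)[:,:2].astype(np.float32)*1000
  print('bar',z,Q.mean(0),cv2.minAreaRect(Q))
# noses
for u in [(290+660/4.4,110+271/4),(290+583/4.4,110+435/4)]: print('nose',u,onz(ci,[u],.017)[0])
# tray corners t2 (56,218),(222,183),(268,365),(92,402)
T=[(150+x/4,110+y/4) for x,y in [(56,218),(222,183),(268,365),(92,402)]]; t=onz(ci,T,.03);print('tray',t[:,:2],t.mean(0))
E
```

```text
inner fit [ 0.60397088 -0.02865673  0.05002062] 0.0007662293920878804
[(np.float64(-91.23108158698736), np.float64(-88.59803648218478)), (np.float64(152.03771937246105), np.float64(178.09392064593905)), (np.float64(-27.702453859292685), np.float64(-1.2020473415318176))] -179.2083242760597 178.33092711673441
38 0.05 mean [0.4518 0.1482] enc ((451.7674560546875, 148.14340209960938), 16.649858474731445) rect ((450.4449768066406, 148.15493774414062), (29.530380249023438, 29.468250274658203), 0.3259207606315613) ell ((451.8050537109375, 148.1680450439453), (27.963159561157227, 30.283723831176758), 35.67967224121094)
40 0.05 mean [0.4338 0.0061] enc ((432.37457275390625, 6.5733466148376465), 17.38065528869629) rect ((433.74420166015625, 6.579425811767578), (26.756677627563477, 34.65669250488281), 0.2426578253507614) ell ((433.6613464355469, 6.2241950035095215), (27.672061920166016, 32.79624938964844), 179.8072052001953)
39 0.016 mean [ 0.4177 -0.1266] enc ((418.4934387207031, -127.13431549072266), 44.42435836791992) rect ((418.4290771484375, -127.40959930419922), (14.262239456176758, 88.46
[... 725 characters left out ...]
9426269531), 101.23749542236328)
bar 0.06 [ 499.81042 -321.92575] ((499.72772216796875, -321.71624755859375), (24.659347534179688, 77.10936737060547), 63.966766357421875)
bar 0.04 [ 502.91693 -327.86963] ((502.8328857421875, -327.656494140625), (25.084224700927734, 78.43775939941406), 63.966819763183594)
bar 0.02 [ 506.0237  -333.81354] ((505.9381103515625, -333.5968322753906), (25.509010314941406, 79.76620483398438), 63.966819763183594)
nose (440.0, 177.75) [ 0.56027885 -0.35565884  0.017     ]
nose (422.5, 218.75) [ 0.44416109 -0.30135868  0.017     ]
tray [[0.5906008  0.41673936]
 [0.61584407 0.30149193]
 [0.48835136 0.26453634]
 [0.46214004 0.38457828]] [0.53923407 0.34183648 0.03      ]
```

```bash
cat >> h.py <<'E'
def go(x,y,z,deg,s=None):
    from workcell import bot
    s=s or bot.observe(); p=s['position']; psi=s['tool_rot'][2]
    d=np.array([x,y])-p[:2]; c,sn=np.cos(psi),np.sin(psi)
    yaw=-(np.radians(deg)-psi); yaw=(yaw+np.pi)%(2*np.pi)-np.pi
    print('t %.2f pos %s psi %.1f rp %s w %.4f F %s'%(s['clock'],p.round(4),np.degrees(psi),s['tool_rot'][:2].round(4),s['grip_width'],s['force'].round(1)))
    print('dx %.1f dy %.1f dz %.1f yaw %.4f'%(1e3*(d@[c,sn]),1e3*(p[2]-z),1e3*(d@[-sn,c]),yaw))
E
python3 - <<'E'
from h import *
from workcell import bot
go(.45,-.25,.23,0)
o,_=ray(bot.camera_info('wrist'),[(320,200)]);print(o)
E
```

```text
t 0.15 pos [ 0.1952 -0.5935  0.2309] psi -71.8 rp [-1.5708e+00  8.0000e-04] w 0.0856 F [ 0.2 -0.5  0. ]
dx -246.7 dy 0.9 dz 349.4 yaw -1.2530
[ 0.27463476 -0.56736582  0.37384993]
```

```bash
python3 -m crank '[{"hand":0,"dx":-247,"dy":0,"dz":349,"yaw":-1.4},{"hand":0,"dx":-247,"dy":0,"dz":349,"yaw":-1.4},{"hand":0,"dx":-247,"dy":0,"dz":349,"yaw":-1.4},{"hand":0,"dx":-247,"dy":0,"dz":349,"yaw":-1.4},{"hand":0,"dx":-247,"dy":0,"dz":349,"yaw":-1.4},{"hand":0,"dx":-247,"dy":0,"dz":349,"yaw":-1.4},{"hand":0,"dx":-247,"dy":0,"dz":349,"yaw":-1.4},{"hand":0,"dx":-247,"dy":0,"dz":349,"yaw":-1.4},{"hand":0,"dx":-247,"dy":0,"dz":349,"yaw":-1.4},{"hand":0,"dx":-247,"dy":0,"dz":349,"yaw":-1.4},{"hand":0,"dx":-247,"dy":0,"dz":349,"yaw":-1.4},{"hand":0,"dx":-247,"dy":0,"dz":349,"yaw":-1.4}]' 25; python3 -c "
from h import *
go(.4338,.0065,.13,75.3)"
```

```text
clock: 1.15
position: [0.4517, -0.2466, 0.2313]
tool_rot: [-1.57, -0.001, 0.16]
force: [0.1, -0.4, 0.3]
grip_width: 0.0854
t 1.15 pos [ 0.4517 -0.2466  0.2313] psi 9.2 rp [-1.5698e+00 -1.0000e-03] w 0.0854 F [ 0.1 -0.4  0.3]
dx 22.7 dy 101.3 dz 252.7 yaw -1.1541
```

```bash
python3 -m crank '[{"hand":0,"dx":23,"dy":50,"dz":253,"yaw":-1.154},{"hand":0,"dx":23,"dy":50,"dz":253,"yaw":-1.154},{"hand":0,"dx":23,"dy":50,"dz":253,"yaw":-1.154},{"hand":0,"dx":23,"dy":50,"dz":253,"yaw":-1.154},{"hand":0,"dx":23,"dy":50,"dz":253,"yaw":-1.154},{"hand":0,"dx":23,"dy":50,"dz":253,"yaw":-1.154},{"hand":0,"dx":23,"dy":50,"dz":253,"yaw":-1.154},{"hand":0,"dx":23,"dy":50,"dz":253,"yaw":-1.154},{"hand":0,"dx":23,"dy":50,"dz":253,"yaw":-1.154},{"hand":0,"dx":23,"dy":50,"dz":253,"yaw":-1.154},{"hand":0,"dx":23,"dy":50,"dz":253,"yaw":-1.154}]' ; python3 -c "
from h import *
go(.4338,.0065,.010,75.3)
from workcell import bot
ci=bot.camera_info('wrist')
cv2.imwrite('pics/w1.png',bot.grab_frame('wrist')[:,:,::-1])
print(proj(ci,[[.4338,.0065,.05],[.4338,.0065,.0],[.604,-.0285,.11]]))"
```

```text
clock: 2.07
position: [0.4352, 0.0029, 0.1811]
tool_rot: [-1.57, 0.0, 1.3]
force: [0.0, -0.6, 0.7]
grip_width: 0.0852
t 2.07 pos [0.4352 0.0029 0.1811] psi 74.5 rp [-1.5703e+00  2.0000e-04] w 0.0852 F [ 0.  -0.6  0.7]
dx 3.1 dy 171.1 dz 2.3 yaw -0.0138
[[320.30483011 185.94014532]
 [319.86142389 173.08447068]
 [332.47474593 377.05209062]]
```

View pics/w1.png

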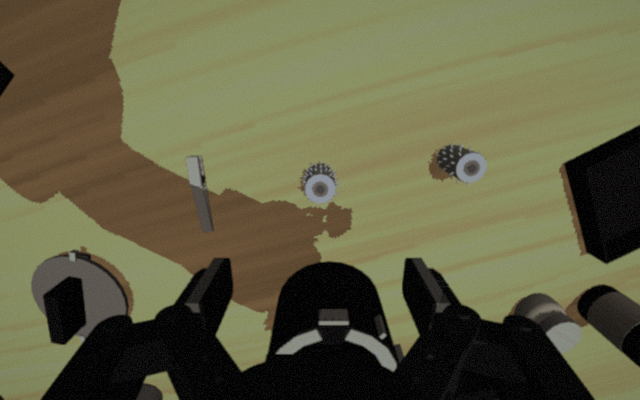

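The wrist picture shows roller B's top ring at about (320,188), within 2 px of the prediction. Roller A is at (470,167), the clip at (200,193) and the canister's gap pad at (333,318). Going down now.

```bash
python3 -m crank '[{"hand":0,"dx":3,"dy":40,"dz":2,"yaw":-0.014},{"hand":0,"dx":3,"dy":80,"dz":2,"yaw":-0.014},{"hand":0.1,"dx":3,"dy":120,"dz":2,"yaw":-0.014},{"hand":0.2,"dx":3,"dy":150,"dz":2,"yaw":-0.014},{"hand":0.3,"dx":3,"dy":168,"dz":2,"yaw":-0.014},{"hand":0.4,"dx":3,"dy":171,"dz":2,"yaw":-0.014},{"hand":1,"dx":3,"dy":171,"dz":2,"yaw":-0.014},{"hand":1,"dx":3,"dy":171,"dz":2,"yaw":-0.014},{"hand":1,"dx":3,"dy":171,"dz":2,"yaw":-0.014},{"hand":1,"dx":3,"dy":171,"dz":2,"yaw":-0.014}]' 25; python3 -c "
from h import *
go(.4338,.0065,.200,75.3)"
```

```text
clock: 2.95
position: [0.435, 0.0067, 0.0115]
tool_rot: [-1.573, -0.0, 1.314]
force: [-1.2, -0.3, -0.6]
grip_width: 0.0294
t 2.95 pos [0.435  0.0067 0.0115] psi 75.3 rp [-1.5729e+00 -4.0000e-04] w 0.0294 F [-1.2 -0.3 -0.6]
dx -0.5 dy -188.5 dz 1.1 yaw -0.0004
```

```bash
python3 -m crank '[{"hand":1,"dx":0,"dy":-40,"dz":0,"yaw":0},{"hand":1,"dx":0,"dy":-80,"dz":0,"yaw":0},{"hand":1,"dx":2,"dy":-115,"dz":-22,"yaw":0},{"hand":1,"dx":3,"dy":-140,"dz":-52,"yaw":0},{"hand":1,"dx":5,"dy":-150,"dz":-90,"yaw":0},{"hand":1,"dx":6,"dy":-150,"dz":-130,"yaw":0},{"hand":1,"dx":8,"dy":-150,"dz":-165,"yaw":0},{"hand":1,"dx":9,"dy":-150,"dz":-186,"yaw":0},{"hand":1,"dx":9,"dy":-150,"dz":-190,"yaw":0},{"hand":1,"dx":9,"dy":-150,"dz":-190,"yaw":0}]'; python3 -c "
from h import *
go(.6214,-.0331,.055,75.3)
from workcell import bot
cv2.imwrite('pics/s2.png',cv2.resize(bot.grab_frame('scene')[100:300,200:440,::-1],None,fx=3,fy=3))"
```

```text
clock: 3.78
position: [0.6209, -0.0327, 0.1607]
tool_rot: [-1.571, -0.001, 1.314]
force: [-1.0, 0.0, 0.4]
grip_width: 0.0296
t 3.78 pos [ 0.6209 -0.0327  0.1607] psi 75.3 rp [-1.5711e+00 -8.0000e-04] w 0.0296 F [-1.   0.   0.4]
dx -0.3 dy 105.7 dz -0.6 yaw -0.0005
```

View pics/s2.png

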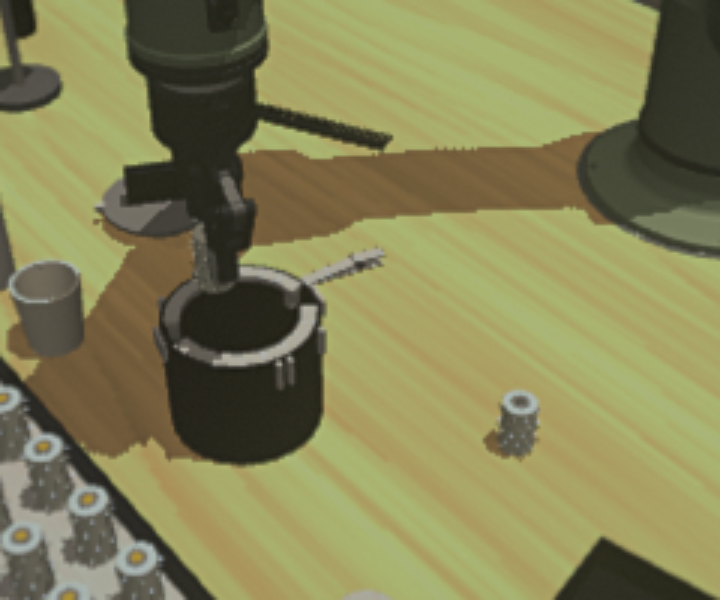

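```bash
python3 -m crank '[{"hand":1,"dx":0,"dy":35,"dz":0,"yaw":0},{"hand":1,"dx":0,"dy":70,"dz":0,"yaw":0},{"hand":1,"dx":0,"dy":88,"dz":0,"yaw":0},{"hand":1,"dx":0,"dy":90,"dz":0,"yaw":0},{"hand":0.5,"dx":0,"dy":90,"dz":0,"yaw":0},{"hand":0.5,"dx":0,"dy":90,"dz":0,"yaw":0},{"hand":0.5,"dx":0,"dy":90,"dz":0,"yaw":0},{"hand":0.5,"dx":0,"dy":90,"dz":0,"yaw":0}]'; python3 -c "
from h import *
go(.4518,.1482,.18,75.3)"
```

```text
clock: 4.5
position: [0.6209, -0.0324, 0.0719]
tool_rot: [-1.573, -0.0, 1.315]
force: [1.4, -0.1, 0.5]
grip_width: 0.0425
t 4.50 pos [ 0.6209 -0.0324  0.0719] psi 75.3 rp [-1.5729e+00 -3.0000e-04] w 0.0425 F [ 1.4 -0.1  0.5]
dx 131.9 dy -108.1 dz 209.4 yaw 0.0005
```

```bash
python3 -m crank '[{"hand":0.5,"dx":0,"dy":-35,"dz":0,"yaw":0},{"hand":0.5,"dx":0,"dy":-70,"dz":0,"yaw":0},{"hand":0.5,"dx":0,"dy":-105,"dz":5,"yaw":0},{"hand":0,"dx":20,"dy":-108,"dz":32,"yaw":0},{"hand":0,"dx":40,"dy":-108,"dz":64,"yaw":0},{"hand":0,"dx":60,"dy":-108,"dz":95,"yaw":0},{"hand":0,"dx":80,"dy":-108,"dz":127,"yaw":0},{"hand":0,"dx":100,"dy":-108,"dz":159,"yaw":0},{"hand":0,"dx":118,"dy":-108,"dz":188,"yaw":0},{"hand":0,"dx":131,"dy":-108,"dz":207,"yaw":0},{"hand":0,"dx":132,"dy":-108,"dz":209,"yaw":0}]'; python3 -c "
from h import *
go(.4518,.1482,.01,75.3)
from workcell import bot
ci=bot.camera_info('wrist')
cv2.imwrite('pics/w2.png',bot.grab_frame('wrist')[:,:,::-1])
cv2.imwrite('pics/t3.png',cv2.resize(bot.grab_frame('top')[110:260,230:430,::-1],None,fx=4,fy=4,interpolation=2))
print(proj(ci,[[.4518,.1482,.05],[.604,-.0285,.11]]))"
```

```text
clock: 5.42
position: [0.4492, 0.1515, 0.1796]
tool_rot: [-1.572, -0.001, 1.32]
force: [0.3, 0.8, 0.5]
grip_width: 0.0852
t 5.42 pos [0.4492 0.1515 0.1796] psi 75.6 rp [-1.5722e+00 -9.0000e-04] w 0.0852 F [0.3 0.8 0.5]
dx -2.6 dy 169.6 dz -3.4 yaw 0.0057
[[314.09659702 191.87614524]
 [180.57355272 393.23985569]]
```

View pics/w2.png

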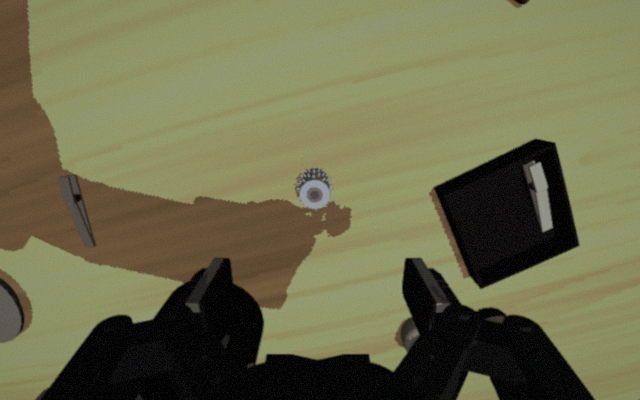

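View pics/t3.png

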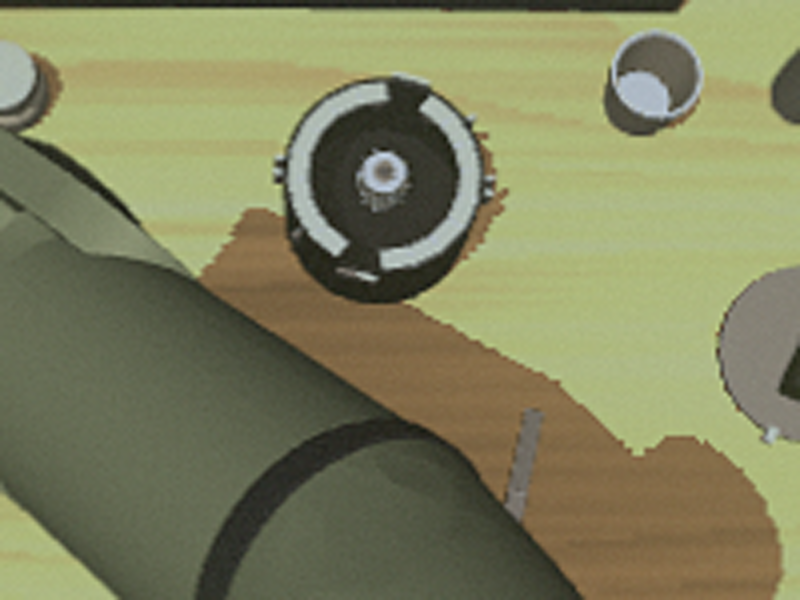

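Roller B is standing inside the canister, far side at (385,170) in the top crop. Roller A's top is at (314,193), as predicted, so I'll grasp it.

```bash
python3 -m crank '[{"hand":0,"dx":-3,"dy":40,"dz":-3,"yaw":0.006},{"hand":0,"dx":-3,"dy":80,"dz":-3,"yaw":0.006},{"hand":0.1,"dx":-3,"dy":120,"dz":-3,"yaw":0.006},{"hand":0.2,"dx":-3,"dy":150,"dz":-3,"yaw":0.006},{"hand":0.3,"dx":-3,"dy":167,"dz":-3,"yaw":0.006},{"hand":0.4,"dx":-3,"dy":170,"dz":-3,"yaw":0.006},{"hand":1,"dx":-3,"dy":170,"dz":-3,"yaw":0.006},{"hand":1,"dx":-3,"dy":170,"dz":-3,"yaw":0.006},{"hand":1,"dx":-3,"dy":170,"dz":-3,"yaw":0.006},{"hand":1,"dx":-3,"dy":170,"dz":-3,"yaw":0.006}]' 25; python3 -c "
from h import *
go(.5837,-.0234,.165,75.3)"
```

```text
clock: 6.35
position: [0.4546, 0.1444, 0.0095]
tool_rot: [-1.573, -0.001, 1.308]
force: [-0.0, -0.4, -0.5]
grip_width: 0.0295
t 6.35 pos [0.4546 0.1444 0.0095] psi 74.9 rp [-1.5726e+00 -9.0000e-04] w 0.0295 F [-0.  -0.4 -0.5]
dx -128.5 dy -155.5 dz -168.3 yaw -0.0061
```

```bash
python3 -m crank '[{"hand":1,"dx":0,"dy":-40,"dz":0,"yaw":0},{"hand":1,"dx":0,"dy":-80,"dz":0,"yaw":0},{"hand":1,"dx":-15,"dy":-115,"dz":-20,"yaw":0},{"hand":1,"dx":-35,"dy":-145,"dz":-46,"yaw":-0.006},{"hand":1,"dx":-58,"dy":-155,"dz":-78,"yaw":-0.006},{"hand":1,"dx":-82,"dy":-155,"dz":-110,"yaw":-0.006},{"hand":1,"dx":-105,"dy":-155,"dz":-142,"yaw":-0.006},{"hand":1,"dx":-122,"dy":-155,"dz":-165,"yaw":-0.006},{"hand":1,"dx":-128,"dy":-155,"dz":-174,"yaw":-0.006},{"hand":1,"dx":-128,"dy":-155,"dz":-174,"yaw":-0.006},{"hand":1,"dx":-128,"dy":-155,"dz":-174,"yaw":-0.006}]'; python3 -c "
from h import *
go(.5895,-.0247,.075,75.3)
from workcell import bot
cv2.imwrite('pics/s4.png',cv2.resize(bot.grab_frame('scene')[100:300,200:440,::-1],None,fx=3,fy=3))"
```

```text
clock: 7.27
position: [0.5883, -0.0238, 0.1637]
tool_rot: [-1.571, -0.001, 1.315]
force: [-0.5, 0.9, 0.0]
grip_width: 0.0293
t 7.27 pos [ 0.5883 -0.0238  0.1637] psi 75.3 rp [-1.5709e+00 -6.0000e-04] w 0.0293 F [-0.5  0.9  0. ]
dx -0.5 dy 88.7 dz -1.4 yaw 0.0003
```

View pics/s4.png

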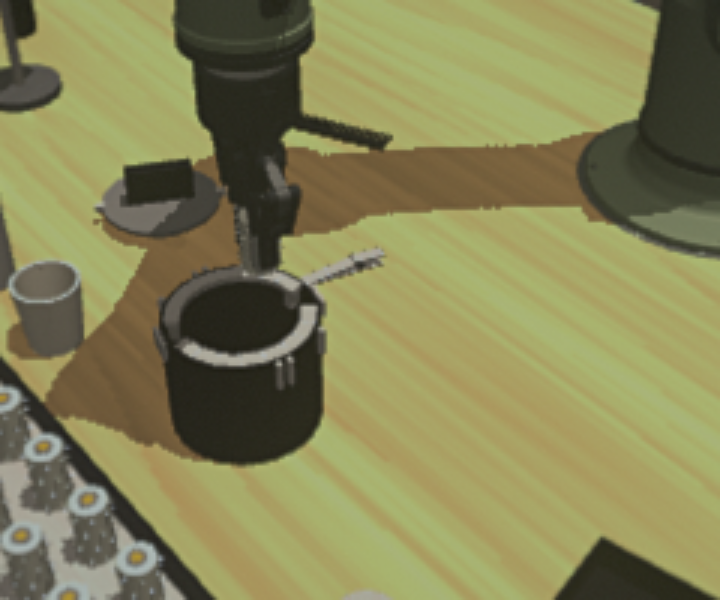

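```bash
python3 -m crank '[{"hand":1,"dx":0,"dy":35,"dz":-1,"yaw":0},{"hand":1,"dx":0,"dy":70,"dz":-1,"yaw":0},{"hand":1,"dx":0,"dy":88,"dz":-1,"yaw":0},{"hand":1,"dx":0,"dy":90,"dz":-1,"yaw":0},{"hand":0.5,"dx":0,"dy":90,"dz":-1,"yaw":0},{"hand":0.5,"dx":0,"dy":90,"dz":-1,"yaw":0},{"hand":0.5,"dx":0,"dy":90,"dz":-1,"yaw":0},{"hand":0.5,"dx":0,"dy":55,"dz":-1,"yaw":0},{"hand":0.5,"dx":0,"dy":20,"dz":-1,"yaw":0},{"hand":0.5,"dx":0,"dy":-15,"dz":-1,"yaw":0}]'; python3 -c "
from h import *
go(.418,-.127,.18,76.8)"
```

```text
clock: 8.15
position: [0.5894, -0.0239, 0.1809]
tool_rot: [-1.571, -0.0, 1.316]
force: [0.1, -0.3, 0.9]
grip_width: 0.0424
t 8.15 pos [ 0.5894 -0.0239  0.1809] psi 75.4 rp [-1.5715e+00 -5.0000e-04] w 0.0424 F [ 0.1 -0.3  0.9]
dx -143.0 dy 0.9 dz 139.9 yaw -0.0249
```

```bash
python3 -m crank '[{"hand":0.4,"dx":-28,"dy":0,"dz":28,"yaw":-0.025},{"hand":0.4,"dx":-57,"dy":0,"dz":56,"yaw":-0.025},{"hand":0.4,"dx":-86,"dy":0,"dz":84,"yaw":-0.025},{"hand":0.4,"dx":-114,"dy":0,"dz":112,"yaw":-0.025},{"hand":0.4,"dx":-138,"dy":0,"dz":135,"yaw":-0.025},{"hand":0.4,"dx":-143,"dy":0,"dz":140,"yaw":-0.025},{"hand":0.4,"dx":-143,"dy":0,"dz":140,"yaw":-0.025},{"hand":0.4,"dx":-143,"dy":0,"dz":140,"yaw":-0.025}]'; python3 -c "
from h import *
go(.418,-.127,.002,76.8)
from workcell import bot
ci=bot.camera_info('wrist')
cv2.imwrite('pics/w5.png',bot.grab_frame('wrist')[:,:,::-1])
cv2.imwrite('pics/t5.png',cv2.resize(bot.grab_frame('top')[110:260,230:430,::-1],None,fx=4,fy=4,interpolation=2))
u=np.array([np.cos(np.radians(-13.2)),np.sin(np.radians(-13.2)),0])*.045
p=np.array([.418,-.127,.016]);print(proj(ci,[p,p+u,p-u]))"
```

```text
clock: 8.82
position: [0.4188, -0.1274, 0.1794]
tool_rot: [-1.573, 0.001, 1.339]
force: [0.6, 0.5, 0.5]
grip_width: 0.0514
t 8.82 pos [ 0.4188 -0.1274  0.1794] psi 76.7 rp [-1.5731e+00  6.0000e-04] w 0.0514 F [0.6 0.5 0.5]
dx 0.2 dy 177.4 dz 0.8 yaw -0.0012
[[317.26484999 178.09137806]
 [317.31353356 217.77242164]
 [317.21143936 134.68095465]]
```

View pics/w5.png

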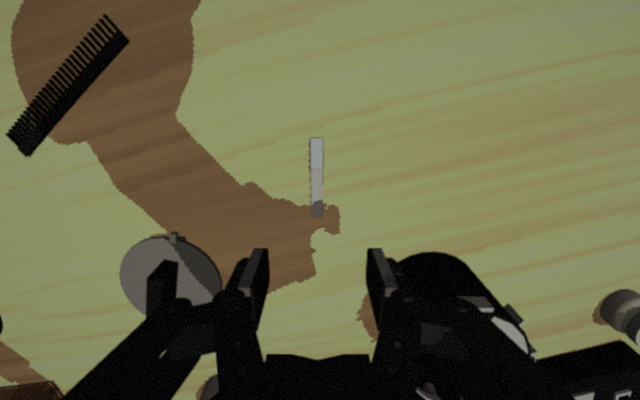

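View pics/t5.png

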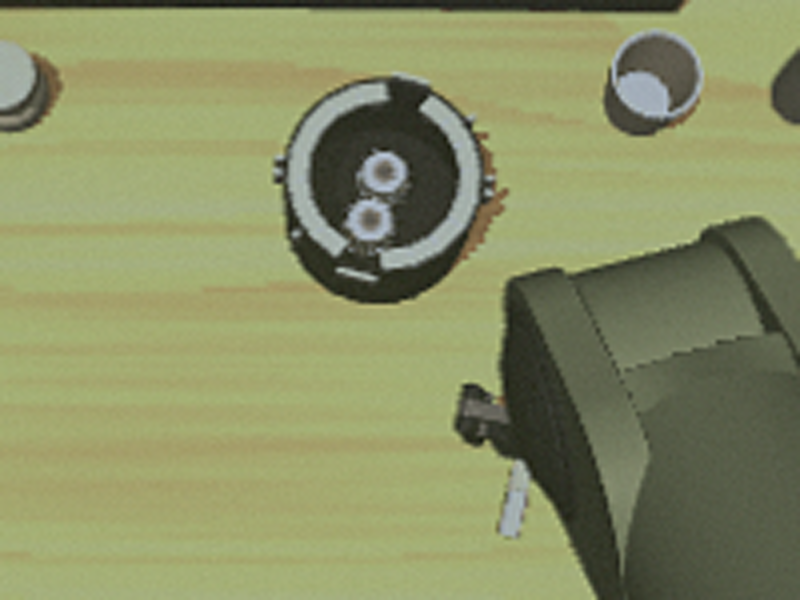

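Both rollers stand in the canister, at (385,170) and (370,218) in the top crop. The clip lies straight between the jaws at (317,178), as predicted.

```bash
python3 -m crank '[{"hand":0.4,"dx":0,"dy":40,"dz":1,"yaw":0},{"hand":0.4,"dx":0,"dy":80,"dz":1,"yaw":0},{"hand":0.4,"dx":0,"dy":120,"dz":1,"yaw":0},{"hand":0.4,"dx":0,"dy":152,"dz":1,"yaw":0},{"hand":0.5,"dx":0,"dy":170,"dz":1,"yaw":0},{"hand":0.6,"dx":0,"dy":175,"dz":1,"yaw":0},{"hand":0.7,"dx":0,"dy":175,"dz":1,"yaw":0},{"hand":1,"dx":0,"dy":175,"dz":1,"yaw":0},{"hand":1,"dx":0,"dy":175,"dz":1,"yaw":0},{"hand":1,"dx":0,"dy":175,"dz":1,"yaw":0},{"hand":1,"dx":0,"dy":175,"dz":1,"yaw":0}]' 40; python3 -c "
from h import *
go(.536,.326,.15,102.3)"
```

```text
clock: 9.83
position: [0.4175, -0.1274, 0.0042]
tool_rot: [-1.572, 0.0, 1.339]
force: [0.7, 0.5, -0.3]
grip_width: 0.0126
t 9.83 pos [ 0.4175 -0.1274  0.0042] psi 76.7 rp [-1.5725e+00  2.0000e-04] w 0.0126 F [ 0.7  0.5 -0.3]
dx 468.5 dy -145.8 dz -11.3 yaw -0.4462
```

```bash
python3 -m crank '[{"hand":1,"dx":0,"dy":-38,"dz":0,"yaw":0},{"hand":1,"dx":10,"dy":-75,"dz":0,"yaw":0},{"hand":1,"dx":35,"dy":-105,"dz":-1,"yaw":0},{"hand":1,"dx":70,"dy":-115,"dz":-2,"yaw":-0.05},{"hand":1,"dx":110,"dy":-116,"dz":-4,"yaw":-0.1},{"hand":1,"dx":150,"dy":-116,"dz":-5,"yaw":-0.15},{"hand":1,"dx":190,"dy":-116,"dz":-7,"yaw":-0.2},{"hand":1,"dx":230,"dy":-116,"dz":-8,"yaw":-0.25},{"hand":1,"dx":270,"dy":-116,"dz":-10,"yaw":-0.3},{"hand":1,"dx":310,"dy":-116,"dz":-11,"yaw":-0.35},{"hand":1,"dx":350,"dy":-116,"dz":-13,"yaw":-0.4},{"hand":1,"dx":390,"dy":-116,"dz":-14,"yaw":-0.44}]' ; python3 -c "
from h import *
go(.5424,.3264,.12,102.3)"
```

```text
clock: 10.83
position: [0.5203, 0.251, 0.1199]
tool_rot: [-1.571, 0.0, 1.782]
force: [1.4, 0.3, -0.5]
grip_width: 0.0129
t 10.83 pos [0.5203 0.251  0.1199] psi 102.1 rp [-1.5714e+00  2.0000e-04] w 0.0129 F [ 1.4  0.3 -0.5]
dx 69.1 dy -0.1 dz -37.4 yaw -0.0035
```

```bash
python3 -m crank '[{"hand":1,"dx":35,"dy":0,"dz":-19,"yaw":0},{"hand":1,"dx":64,"dy":0,"dz":-35,"yaw":0},{"hand":1,"dx":69,"dy":0,"dz":-37,"yaw":0},{"hand":1,"dx":69,"dy":0,"dz":-37,"yaw":0},{"hand":1,"dx":69,"dy":0,"dz":-37,"yaw":0}]' ; python3 -c "
from h import *
go(.5424,.3264,.012,102.3)
from workcell import bot
ci=bot.camera_info('wrist')
cv2.imwrite('pics/w6.png',bot.grab_frame('wrist')[:,:,::-1])"
```

```text
clock: 11.25
position: [0.5415, 0.3241, 0.1194]
tool_rot: [-1.571, 0.0, 1.78]
force: [-0.3, -0.8, -0.0]
grip_width: 0.0126
t 11.25 pos [0.5415 0.3241 0.1194] psi 102.0 rp [-1.5706e+00  3.0000e-04] w 0.0126 F [-0.3 -0.8 -0. ]
dx 2.0 dy 107.4 dz -1.3 yaw -0.0054
```

View pics/w6.png

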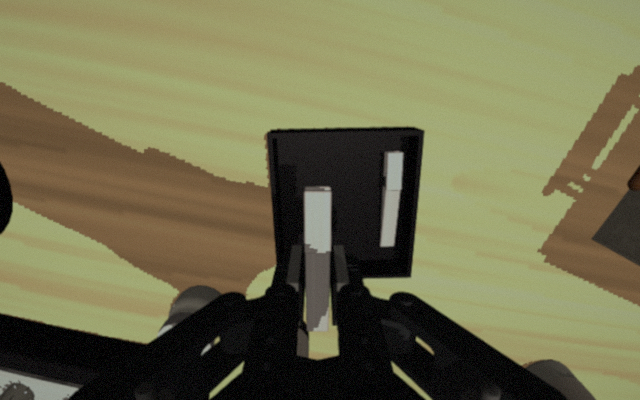

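The clip sits parallel to the tray and inside its outline: clip end (318,187), fixed clip (392,200). Lowering it and letting go.

```bash
python3 -m crank '[{"hand":1,"dx":2,"dy":35,"dz":-1,"yaw":0},{"hand":1,"dx":2,"dy":70,"dz":-1,"yaw":0},{"hand":1,"dx":2,"dy":95,"dz":-1,"yaw":0},{"hand":1,"dx":2,"dy":106,"dz":-1,"yaw":0},{"hand":1,"dx":2,"dy":108,"dz":-1,"yaw":0},{"hand":1,"dx":2,"dy":108,"dz":-1,"yaw":0},{"hand":0.6,"dx":2,"dy":108,"dz":-1,"yaw":0},{"hand":0.6,"dx":2,"dy":108,"dz":-1,"yaw":0},{"hand":0.6,"dx":2,"dy":108,"dz":-1,"yaw":0},{"hand":0.6,"dx":2,"dy":75,"dz":-1,"yaw":0},{"hand":0.6,"dx":2,"dy":40,"dz":-1,"yaw":0},{"hand":0.6,"dx":2,"dy":0,"dz":-1,"yaw":0}]' ; python3 -c "
from h import *
go(.5415,.25,.2,75)
from workcell import bot
cv2.imwrite('pics/w7.png',bot.grab_frame('wrist')[:,:,::-1])"
```

```text
clock: 12.3
position: [0.5416, 0.3265, 0.1204]
tool_rot: [-1.569, 0.0, 1.78]
force: [1.1, -0.5, -0.6]
grip_width: 0.0343
t 12.30 pos [0.5416 0.3265 0.1204] psi 102.0 rp [-1.5695e+00  2.0000e-04] w 0.0343 F [ 1.1 -0.5 -0.6]
dx -74.8 dy -79.6 dz 16.0 yaw 0.4715
```

View pics/w7.png

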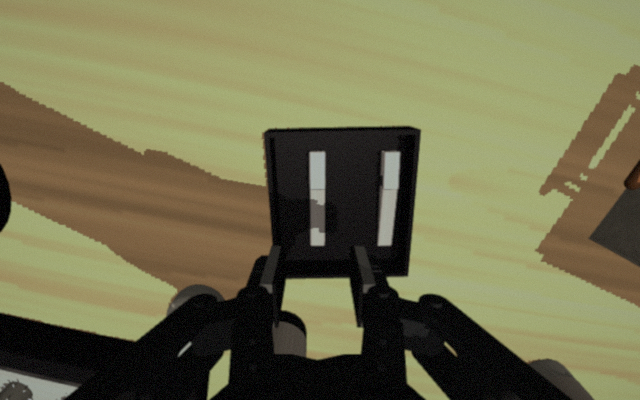

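Both clips lie side by side in the tray, at (317,198) and (388,198). Next I'll take a close wrist view of the canister from above.

```bash
python3 -c "
from h import *
go(.67,-.045,.28,75.3)"; python3 -m crank '[{"hand":0.3,"dx":0,"dy":-40,"dz":0,"yaw":0.04},{"hand":0.3,"dx":-10,"dy":-75,"dz":-5,"yaw":0.08},{"hand":0.3,"dx":-35,"dy":-105,"dz":-10,"yaw":0.12},{"hand":0.3,"dx":-70,"dy":-120,"dz":-14,"yaw":0.16},{"hand":0.3,"dx":-110,"dy":-135,"dz":-18,"yaw":0.2},{"hand":0.3,"dx":-150,"dy":-150,"dz":-22,"yaw":0.24},{"hand":0.3,"dx":-188,"dy":-160,"dz":-26,"yaw":0.28},{"hand":0.3,"dx":-226,"dy":-160,"dz":-30,"yaw":0.32},{"hand":0.3,"dx":-264,"dy":-160,"dz":-34,"yaw":0.36},{"hand":0.3,"dx":-302,"dy":-160,"dz":-38,"yaw":0.4},{"hand":0.3,"dx":-340,"dy":-160,"dz":-42,"yaw":0.44},{"hand":0.3,"dx":-375,"dy":-160,"dz":-46,"yaw":0.47}]' ; python3 -c "
from h import *
go(.67,-.045,.28,75.3)"
```

```text
t 12.35 pos [0.544  0.329  0.1289] psi 102.0 rp [-1.5779 -0.0032] w 0.0342 F [ 3.3  4.1 10.1]
dx -392.0 dy -151.1 dz -45.5 yaw 0.4660
clock: 13.35
position: [0.6654, -0.033, 0.2803]
tool_rot: [-1.572, 0.0, 1.307]
force: [-0.1, 0.1, -0.4]
grip_width: 0.0595
t 13.35 pos [ 0.6654 -0.033   0.2803] psi 74.9 rp [-1.5721e+00  3.0000e-04] w 0.0595 F [-0.1  0.1 -0.4]
dx -10.3 dy 0.3 dz -7.5 yaw -0.0071
```

```bash
python3 -m crank '[{"hand":0.3,"dx":-10,"dy":0,"dz":-12,"yaw":0},{"hand":0.3,"dx":-10,"dy":0,"dz":-12,"yaw":0},{"hand":0.3,"dx":-10,"dy":0,"dz":-12,"yaw":0},{"hand":0.3,"dx":-10,"dy":0,"dz":-12,"yaw":0}]' ; python3 -c "
from h import *
from workcell import bot
go(.67,-.045,.28,75.3)
ci=bot.camera_info('wrist')
im=bot.grab_frame('wrist')
import pickle;pickle.dump((ci,im),open('can.pkl','wb'))
cv2.imwrite('pics/w8.png',im[:,:,::-1])
print(proj(ci,[[.604,-.0285,.11]]))"
```

```text
clock: 13.68
position: [0.6739, -0.0423, 0.2798]
tool_rot: [-1.571, -0.001, 1.311]
force: [-0.6, -0.0, -0.0]
grip_width: 0.0596
t 13.68 pos [ 0.6739 -0.0423  0.2798] psi 75.1 rp [-1.5712e+00 -6.0000e-04] w 0.0596 F [-0.6 -0.  -0. ]
dx -3.6 dy -0.2 dz 3.0 yaw -0.0032
[[312.19592023 108.71483687]]
```

View pics/w8.png

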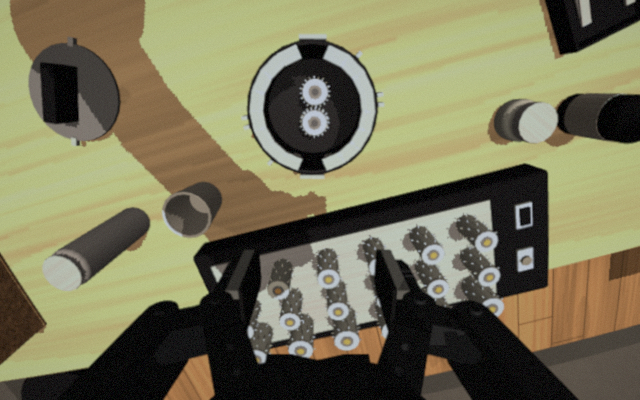

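```bash
python3 - <<'E'
import pickle
from h import *
from scipy.optimize import least_squares
ci,im=pickle.load(open('can.pkl','rb'))
hsv=cv2.cvtColor(im,cv2.COLOR_RGB2HSV)
m=((hsv[...,1]<50)&(hsv[...,2]>110)).astype(np.uint8)
n,l,st,ce=cv2.connectedComponentsWithStats(m)
sel=[i for i in range(1,n) if st[i][4]>400 and 240<ce[i][0]<385 and ce[i][1]<180]; print(st[sel])
ys,xs=np.where(np.isin(l,sel)); P=onz(ci,np.c_[xs,ys],.11)[:,:2]
def circ(out,c):
    for k in range(5):
        v=P-c;r=np.linalg.norm(v,axis=1);a=np.degrees(np.arctan2(v[:,1],v[:,0]));I=[]
        for b in range(-180,180,5):
            s=(a>=b)&(a<b+5)&(r<.068)
            if s.sum()>4: I.append(P[s][(np.argmax if out else np.argmin)(r[s])])
        I=np.array(I);f=least_squares(lambda p:np.linalg.norm(I-p[:2],axis=1)-p[2],[*c,.05],loss='soft_l1',f_scale=.0005);c=f.x[:2]
    print('circle',f.x,f.fun.std()); return c
c0=np.array([.604,-.0285]); circ(1,c0); c=circ(0,c0)
v=P-c;r=np.linalg.norm(v,axis=1);a=np.degrees(np.arctan2(v[:,1],v[:,0]))
s=(r>.052)&(r<.06);b=np.sort(a[s]);d=np.diff(b);print([(b[i],b[i+1],(b[i]+b[i+1])/2) for i in np.argsort(d)[-3:]],b[0],b[-1])
# lid noses by bright small blobs and disc
md=((hsv[...,1]<70)&(hsv[...,2]>60)&(hsv[...,2]<125)).astype(np.uint8)
n,l2,st2,ce2=cv2.connectedComponentsWithStats(md)
for i in range(1,n):
    if st2[i][4]>500 and ce2[i][0]<140: print(st2[i],ce2[i])
cv2.imwrite('pics/w8b.png',cv2.resize(im[20:160,10:140,::-1],None,fx=4,fy=4,interpolation=2))
cv2.imwrite('pics/w8c.png',cv2.resize(im[25:190,230:400,::-1],None,fx=3.6,fy=3.6,interpolation=2))
E
```

```text
[[ 249   45   53  125 2141]
 [ 322   45   54  126 2148]
 [ 300   76   30   61 1178]]
circle [ 0.60580944 -0.02927361  0.06249097] 0.011096367816985591
circle [ 0.59743829 -0.05671826  0.02450162] 0.010028671177035962
[(np.float64(-22.84907261772864), np.float64(-21.709265163243153), np.float64(-22.2791688904859)), (np.float64(144.3073301605626), np.float64(145.60666300003442), np.float64(144.9569965802985)), (np.float64(3.849329382868106), np.float64(144.3073301605626), np.float64(74.07832977171535))] -22.84907261772864 169.7550336119989
[  30   37   88  103 3593] [80.02226552 83.88115781]
[  54  207   95   77 2124] [102.72551789 237.82344633]
```

View pics/w8b.png

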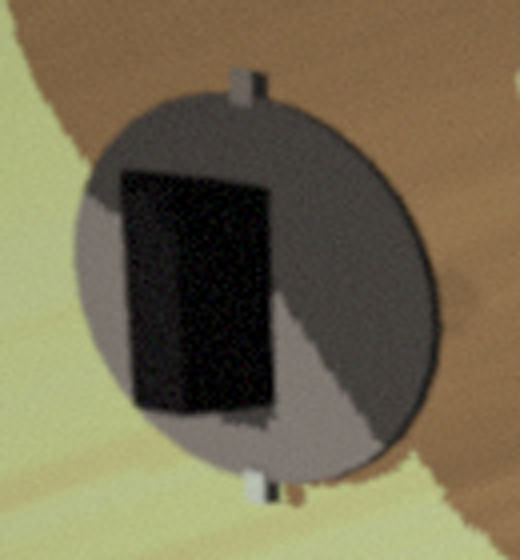

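View pics/w8c.png

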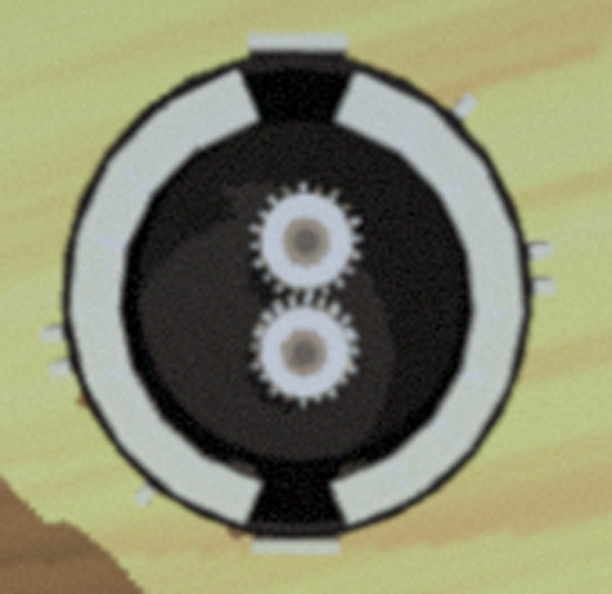

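```bash
python3 - <<'E'
import pickle
from h import *
from scipy.optimize import least_squares
ci,im=pickle.load(open('can.pkl','rb'))
hsv=cv2.cvtColor(im,cv2.COLOR_RGB2HSV)
m=((hsv[...,1]<50)&(hsv[...,2]>110)).astype(np.uint8)
n,l,st,ce=cv2.connectedComponentsWithStats(m)
sel=[i for i in range(1,n) if st[i][4]>1500 and 240<ce[i][0]<385 and ce[i][1]<180]
ys,xs=np.where(np.isin(l,sel)); P=onz(ci,np.c_[xs,ys],.11)[:,:2]
def circ(out,c):
    for k in range(8):
        v=P-c;r=np.linalg.norm(v,axis=1);a=np.degrees(np.arctan2(v[:,1],v[:,0]));I=[]
        for b in range(-180,180,5):
            s=(a>=b)&(a<b+5)
            if s.sum()>12: I.append(P[s][(np.argmax if out else np.argmin)(r[s])])
        I=np.array(I);f=least_squares(lambda p:np.linalg.norm(I-p[:2],axis=1)-p[2],[*c,.05],loss='soft_l1',f_scale=.0005);c=f.x[:2]
    print('circle',f.x,f.fun.std()); return c
c0=np.array([.604,-.0285]); c1=circ(1,c0); c2=circ(0,c0);c=(c1+c2)/2
v=P-c;r=np.linalg.norm(v,axis=1)
for lo,hi in((.051,.055),(.055,.06)):
  g=[]
  for base in (-14.7,165.3):
    s=(r>lo)&(r<hi);a=(np.degrees(np.arctan2(v[s,1],v[s,0]))-base+180)%360-180
    L=a[a<0].max();H=a[a>0].min();g.append(base+(L+H)/2);print(L,H,(H-L))
  print('gap centres',g)
f=lambda x,y,k:(230+x/3.6,25+y/3.6)
for nm,p,z in [('ribUR',(468,98),.105),('ribLL',(142,500),.105),('padT',(298,40),.105),('padB',(297,547),.105)]:
  w=onz(ci,[f(*p,0)],z)[0][:2]-c; print(nm,np.degrees(np.arctan2(w[1],w[0])),np.linalg.norm(w))
for z in(.02,.017):
  N=onz(ci,[(72,42),(75.5,141.2)],z)[:,:2];d=N[1]-N[0];print('lid noses',N,N.mean(0),np.degrees(np.arctan2(d[1],d[0])),np.linalg.norm(d))
# bar top corners crop (182..270): top face: (122,170)?,
B=onz(ci,[(10+x/4,20+y/4) for x,y in[(122,170),(180,178),(135,405),(184,412),(270,188),(272,405)]],.06)[:,:2]
print(B.round(4))
B=onz(ci,[(10+x/4,20+y/4) for x,y in[(270,188),(272,405)]],.02)[:,:2];print(B.round(4))
E
```

```text
circle [ 0.60580542 -0.02927416  0.06257744] 0.0003973064119120134
circle [ 0.60565223 -0.02921667  0.04900003] 0.00025132465121953943
-13.131034000068667 11.442759670597809 24.573793670666475
-13.041245074091876 11.768151852078262 24.809396926170137
gap centres [np.float64(-15.544137164735428), np.float64(164.66345338899322)]
-13.501346188481904 12.466212862501862 25.967559050983766
-13.371791043909013 12.322669442468708 25.69446048637772
gap centres [np.float64(-15.21756666299002), np.float64(164.77543919927984)]
ribUR 124.67282022345881 0.07180730047732051
ribLL -54.60022575660888 0.0718993542766026
padT 164.2261171338917 0.06875233487347787
padB -14.746847485860346 0.06980205257699489
lid noses [[ 0.44777556 -0.29907899]
 [ 0.56133364 -0.35440268]] [ 0.5045546  -0.32674083] -25.974606433693527 0.12631764381454996
lid noses [[ 0.44669209 -0.30115203]
 [ 0.56109594 -0.35688777]] [ 0.50389401 -0.3290199 ] -25.97460643369354 0.12725845512409706
[[ 0.4702 -0.3192]
 [ 0.4776 -0.3028]
 [ 0.5311 -0.3494]
 [ 0.5376 -0.3349]
 [ 0.4882 -0.2775]
 [ 0.5437 -0.3063]]
[[ 0.4766 -0.3058]
 [ 0.5383 -0.3377]]
```

```bash
python3 -c "
from h import *
go(.504,-.327,.2,64)"; python3 -m crank '[{"hand":0.3,"dx":-20,"dy":0,"dz":10,"yaw":0.02},{"hand":0.3,"dx":-55,"dy":0,"dz":17,"yaw":0.05},{"hand":0.3,"dx":-92,"dy":0,"dz":27,"yaw":0.07},{"hand":0.3,"dx":-130,"dy":0,"dz":38,"yaw":0.1},{"hand":0.3,"dx":-168,"dy":0,"dz":48,"yaw":0.12},{"hand":0.3,"dx":-206,"dy":10,"dz":59,"yaw":0.14},{"hand":0.3,"dx":-244,"dy":25,"dz":70,"yaw":0.16},{"hand":0.3,"dx":-278,"dy":45,"dz":80,"yaw":0.18},{"hand":0.3,"dx":-305,"dy":65,"dz":87,"yaw":0.19},{"hand":0.3,"dx":-318,"dy":78,"dz":91,"yaw":0.19},{"hand":0.3,"dx":-319,"dy":80,"dz":91,"yaw":0.19},{"hand":0.3,"dx":-319,"dy":80,"dz":91,"yaw":0.19}]' ; python3 -c "
from h import *
from workcell import bot
go(.504,-.327,.2,64)
ci=bot.camera_info('wrist')
im=bot.grab_frame('wrist')
import pickle;pickle.dump((ci,im),open('lid.pkl','wb'))
cv2.imwrite('pics/w9.png',im[:,:,::-1])
u=np.array([np.cos(np.radians(-26)),np.sin(np.radians(-26)),0])*.065
p=np.array([.504,-.327,.02]);print(proj(ci,[p,p+u,p-u,p+[0,0,.04]]))"
```

```text
t 13.73 pos [ 0.6738 -0.042   0.2798] psi 75.1 rp [-1.5712e+00 -5.0000e-04] w 0.0595 F [ 0.1  0.4 -0.6]
dx -319.0 dy 79.8 dz 91.1 yaw 0.1946
clock: 14.73
position: [0.504, -0.3272, 0.1991]
tool_rot: [-1.57, -0.001, 1.121]
force: [1.0, 0.2, -0.1]
grip_width: 0.0599
t 14.73 pos [ 0.504  -0.3272  0.1991] psi 64.2 rp [-1.5701e+00 -6.0000e-04] w 0.0599 F [ 1.   0.2 -0.1]
dx 0.2 dy -0.9 dz 0.1 yaw 0.0035
[[317.05407308 175.56641071]
 [316.87299236 229.55983401]
 [317.25954753 114.5681185 ]
 [317.07009294 185.87177156]]
```

View pics/w9.png

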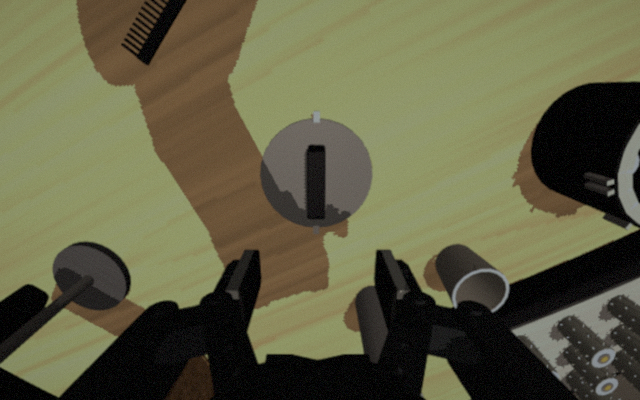

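The bar runs straight between the jaws: bar (316,180), noses (317,117) and (317,228), as predicted. Gripping it.

```bash
python3 -m crank '[{"hand":0.3,"dx":0,"dy":38,"dz":0,"yaw":0.003},{"hand":0.3,"dx":0,"dy":76,"dz":0,"yaw":0.003},{"hand":0.3,"dx":0,"dy":114,"dz":0,"yaw":0.003},{"hand":0.35,"dx":0,"dy":148,"dz":0,"yaw":0.003},{"hand":0.45,"dx":0,"dy":168,"dz":0,"yaw":0.003},{"hand":0.55,"dx":0,"dy":175,"dz":0,"yaw":0.003},{"hand":0.65,"dx":0,"dy":175,"dz":0,"yaw":0.003},{"hand":1,"dx":0,"dy":175,"dz":0,"yaw":0.003},{"hand":1,"dx":0,"dy":175,"dz":0,"yaw":0.003},{"hand":1,"dx":0,"dy":175,"dz":0,"yaw":0.003},{"hand":1,"dx":0,"dy":175,"dz":0,"yaw":0.003},{"hand":1,"dx":0,"dy":175,"dz":0,"yaw":0.003}]' 100; python3 -c "
from h import *
go(.6057,-.0292,.20,74.7)"
```

```text
clock: 15.78
position: [0.5051, -0.3282, 0.0261]
tool_rot: [-1.574, -0.0, 1.117]
force: [-0.7, 2.2, 8.4]
grip_width: 0.0167
t 15.78 pos [ 0.5051 -0.3282  0.0261] psi 64.0 rp [-1.5735e+00 -1.0000e-04] w 0.0167 F [-0.7  2.2  8.4]
dx 312.9 dy -173.9 dz 40.7 yaw -0.1868
```

```bash
python3 -m crank '[{"hand":1,"dx":0,"dy":-15,"dz":0,"yaw":0},{"hand":1,"dx":0,"dy":-45,"dz":0,"yaw":0},{"hand":1,"dx":0,"dy":-80,"dz":0,"yaw":0},{"hand":1,"dx":10,"dy":-115,"dz":1,"yaw":0},{"hand":1,"dx":35,"dy":-145,"dz":5,"yaw":-0.03},{"hand":1,"dx":68,"dy":-165,"dz":9,"yaw":-0.06},{"hand":1,"dx":105,"dy":-174,"dz":14,"yaw":-0.09},{"hand":1,"dx":143,"dy":-174,"dz":19,"yaw":-0.12},{"hand":1,"dx":181,"dy":-174,"dz":24,"yaw":-0.15},{"hand":1,"dx":219,"dy":-174,"dz":28,"yaw":-0.18},{"hand":1,"dx":252,"dy":-174,"dz":33,"yaw":-0.187},{"hand":1,"dx":275,"dy":-174,"dz":36,"yaw":-0.187}]'; python3 -c "
from h import *
go(.6057,-.0292,.18,74.7)"
```

```text
clock: 16.78
position: [0.5926, -0.0614, 0.2003]
tool_rot: [-1.572, -0.001, 1.307]
force: [1.2, -0.3, -2.5]
grip_width: 0.017
t 16.78 pos [ 0.5926 -0.0614  0.2003] psi 74.9 rp [-1.5722e+00 -1.1000e-03] w 0.0170 F [ 1.2 -0.3 -2.5]
dx 34.5 dy 20.3 dz -4.3 yaw 0.0036
```

```bash
python3 -m crank '[{"hand":1,"dx":20,"dy":5,"dz":-3,"yaw":0.003},{"hand":1,"dx":32,"dy":15,"dz":-4,"yaw":0.003},{"hand":1,"dx":35,"dy":20,"dz":-4,"yaw":0.003},{"hand":1,"dx":35,"dy":20,"dz":-4,"yaw":0.003},{"hand":1,"dx":35,"dy":20,"dz":-4,"yaw":0.003}]'; python3 -c "
from h import *
from workcell import bot
go(.6057,-.0292,.14,74.7)
ci=bot.camera_info('wrist')
im=bot.grab_frame('wrist')
cv2.imwrite('pics/w10.png',im[:,:,::-1])
cv2.imwrite('pics/s10.png',cv2.resize(bot.grab_frame('scene')[100:300,200:440,::-1],None,fx=3,fy=3))"
```

```text
clock: 17.2
position: [0.605, -0.0332, 0.1791]
tool_rot: [-1.571, 0.001, 1.301]
force: [0.6, 0.1, -1.3]
grip_width: 0.0168
t 17.20 pos [ 0.605  -0.0332  0.1791] psi 74.5 rp [-1.571e+00  5.000e-04] w 0.0168 F [ 0.6  0.1 -1.3]
dx 4.0 dy 39.1 dz 0.4 yaw -0.0032
```

View pics/w10.png

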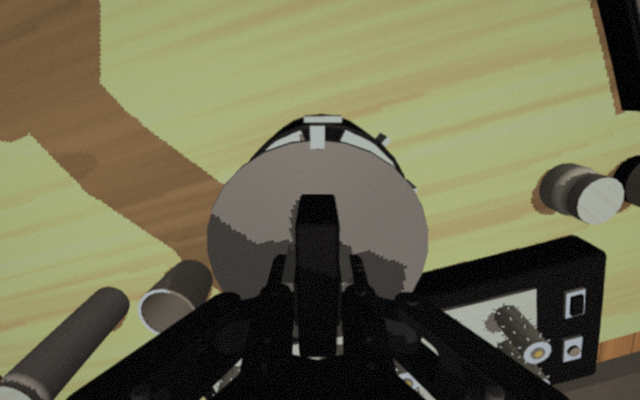

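View pics/s10.png

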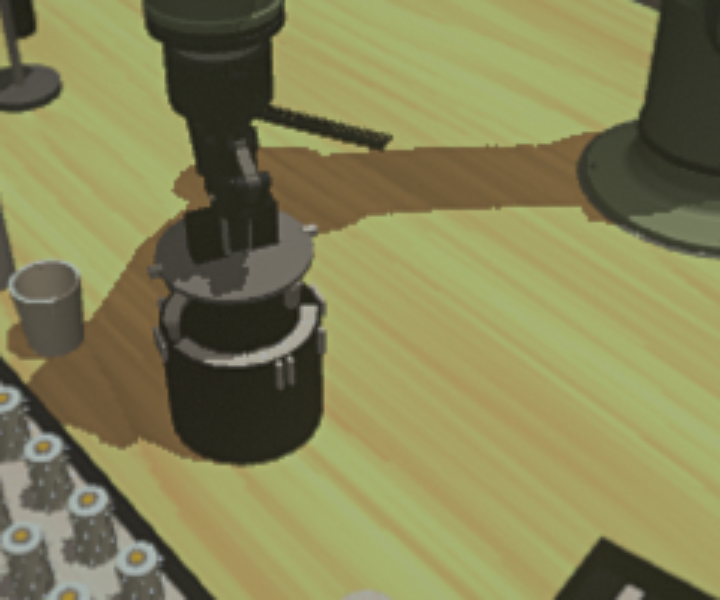

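The lid is held level with its nose at (317,137). The gap pad is at (323,119), which matches the 4 mm still to go in dx. Correcting that and lowering to just above the collar.

```bash
python3 -m crank '[{"hand":1,"dx":4,"dy":10,"dz":0,"yaw":-0.003},{"hand":1,"dx":4,"dy":25,"dz":0,"yaw":-0.003},{"hand":1,"dx":4,"dy":37,"dz":0,"yaw":-0.003},{"hand":1,"dx":4,"dy":39,"dz":0,"yaw":-0.003},{"hand":1,"dx":4,"dy":39,"dz":0,"yaw":-0.003},{"hand":1,"dx":4,"dy":39,"dz":0,"yaw":-0.003}]'; python3 -c "
from h import *
from workcell import bot
go(.6057,-.0292,.122,74.7)
im=bot.grab_frame('wrist')
cv2.imwrite('pics/w11.png',cv2.resize(im[90:240,220:420,::-1],None,fx=4,fy=4,interpolation=2))"
```

```text
clock: 17.8
position: [0.6064, -0.0285, 0.1395]
tool_rot: [-1.571, -0.0, 1.304]
force: [-0.3, 0.7, -1.5]
grip_width: 0.0167
t 17.80 pos [ 0.6064 -0.0285  0.1395] psi 74.7 rp [-1.5708e+00 -2.0000e-04] w 0.0167 F [-0.3  0.7 -1.5]
dx -0.9 dy 17.5 dz 0.5 yaw 0.0001
```

View pics/w11.png

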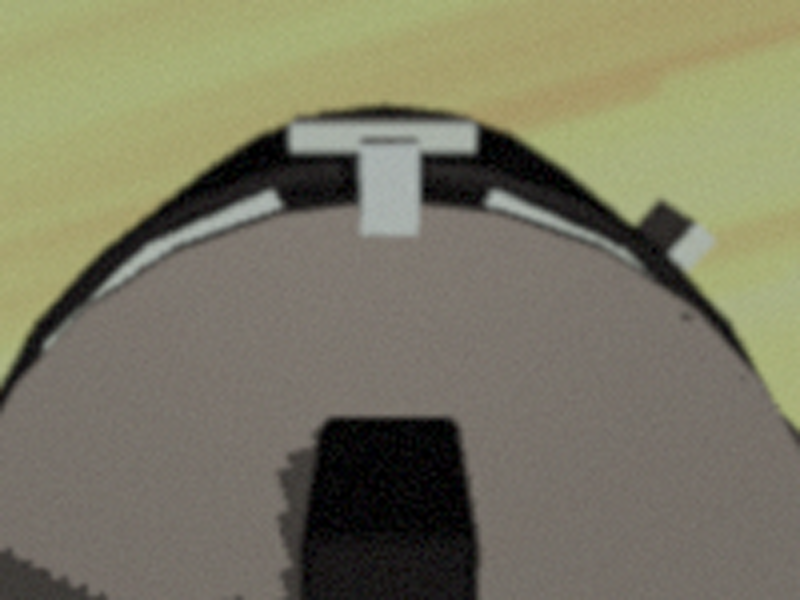

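The nose (390,190) sits centred on the gap pad (382,140) and between the collar ends (285 and 485). Lowering slowly.

```bash
python3 -m crank '[{"hand":1,"dx":-1,"dy":4,"dz":0,"yaw":0},{"hand":1,"dx":-1,"dy":7,"dz":0,"yaw":0},{"hand":1,"dx":-1,"dy":10,"dz":0,"yaw":0},{"hand":1,"dx":-1,"dy":13,"dz":0,"yaw":0},{"hand":1,"dx":-1,"dy":15,"dz":0,"yaw":0},{"hand":1,"dx":-1,"dy":15,"dz":0,"yaw":0}]'; python3 -c "
from h import *
go(.6057,-.0292,.122,74.7)"
```

```text
clock: 18.35
position: [0.6058, -0.0295, 0.1238]
tool_rot: [-1.57, 0.0, 1.304]
force: [1.3, -0.5, -2.0]
grip_width: 0.0167
t 18.35 pos [ 0.6058 -0.0295  0.1238] psi 74.7 rp [-1.5702e+00  1.0000e-04] w 0.0167 F [ 1.3 -0.5 -2. ]
dx 0.2 dy 1.8 dz 0.2 yaw 0.0002
```

```bash
python3 -m crank '[{"hand":1,"dx":0,"dy":1,"dz":0,"yaw":0},{"hand":1,"dx":0,"dy":2,"dz":0,"yaw":0},{"hand":1,"dx":0,"dy":3,"dz":0,"yaw":0},{"hand":1,"dx":0,"dy":3,"dz":0,"yaw":0}]'; python3 -c "
from h import *
go(.6057,-.0292,.122,74.7)"
```

```text
clock: 18.68
position: [0.6061, -0.0294, 0.1221]
tool_rot: [-1.571, 0.0, 1.304]
force: [-6.4, -0.9, 13.3]
grip_width: 0.0166
t 18.68 pos [ 0.6061 -0.0294  0.1221] psi 74.7 rp [-1.5714e+00  4.0000e-04] w 0.0166 F [-6.4 -0.9 13.3]
dx 0.1 dy 0.1 dz 0.5 yaw 0.0002
```

```bash
python3 -m crank '[{"hand":1,"dx":0,"dy":-1,"dz":0,"yaw":0.03},{"hand":1,"dx":0,"dy":-1,"dz":0,"yaw":0.09},{"hand":1,"dx":0,"dy":-1,"dz":0,"yaw":0.15},{"hand":1,"dx":0,"dy":-1,"dz":0,"yaw":0.21},{"hand":1,"dx":0,"dy":-1,"dz":0,"yaw":0.27},{"hand":1,"dx":0,"dy":-1,"dz":0,"yaw":0.33},{"hand":1,"dx":0,"dy":-1,"dz":0,"yaw":0.39},{"hand":1,"dx":0,"dy":-1,"dz":0,"yaw":0.44},{"hand":1,"dx":0,"dy":-1,"dz":0,"yaw":0.48},{"hand":1,"dx":0,"dy":-1,"dz":0,"yaw":0.5},{"hand":1,"dx":0,"dy":-1,"dz":0,"yaw":0.5}]' 120; python3 -c "
from h import *
from workcell import bot
go(.6057,-.0292,.122,34.6);print(bot.observe()['moment'])
ci=bot.camera_info('wrist')
im=bot.grab_frame('wrist')
import pickle;pickle.dump((ci,im),open('tw.pkl','wb'))
cv2.imwrite('pics/w12.png',cv2.resize(im[60:260,190:450,::-1],None,fx=3,fy=3,interpolation=2))"
```

```text
clock: 19.6
position: [0.6059, -0.0295, 0.1223]
tool_rot: [-1.571, 0.0, 0.803]
force: [-2.0, -0.5, -0.4]
grip_width: 0.0167
t 19.60 pos [ 0.6059 -0.0295  0.1223] psi 46.0 rp [-1.5709e+00  3.0000e-04] w 0.0167 F [-2.  -0.5 -0.4]
dx 0.1 dy 0.3 dz 0.4 yaw 0.1992
[-0.19216397  0.20175248  0.06696567]
```

View pics/w12.png

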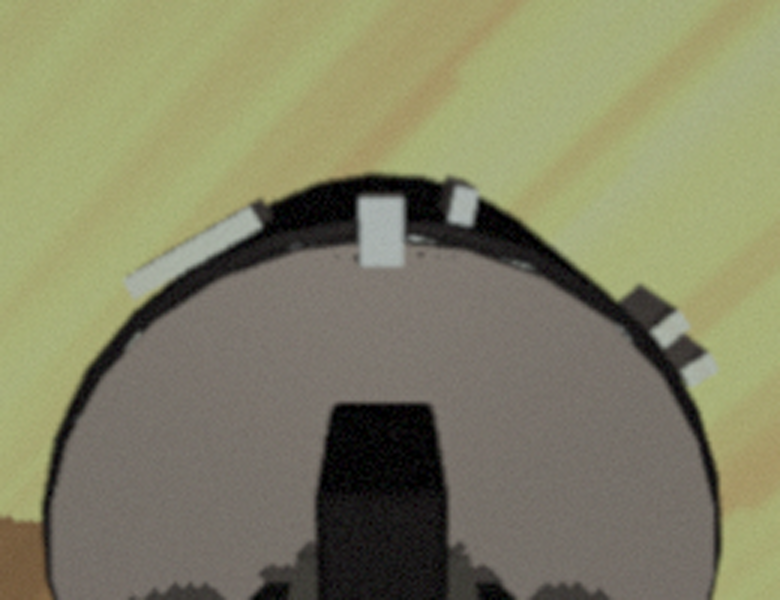

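The nose (381,230) has turned with the tool and has about 0.2 rad left to the single rib (462,203). The double ribs at (690,345) are well beyond it. Finishing the twist.

```bash
python3 -m crank '[{"hand":1,"dx":0,"dy":1,"dz":0,"yaw":0.04},{"hand":1,"dx":0,"dy":1,"dz":0,"yaw":0.09},{"hand":1,"dx":0,"dy":1,"dz":0,"yaw":0.14},{"hand":1,"dx":0,"dy":1,"dz":0,"yaw":0.18},{"hand":1,"dx":0,"dy":1,"dz":0,"yaw":0.2},{"hand":1,"dx":0,"dy":1,"dz":0,"yaw":0.2},{"hand":1,"dx":0,"dy":1,"dz":0,"yaw":0.2}]' 120; python3 - <<'E'
from h import *
from workcell import bot
go(.6057,-.0292,.122,34.6)
ci=bot.camera_info('wrist')
im=bot.grab_frame('wrist')
cv2.imwrite('pics/w13.png',cv2.resize(im[60:260,190:450,::-1],None,fx=3,fy=3,interpolation=2))
hsv=cv2.cvtColor(im,cv2.COLOR_RGB2HSV)
m=((hsv[...,1]<40)&(hsv[...,2]>135)).astype(np.uint8)
n,l,st,ce=cv2.connectedComponentsWithStats(m)
for i in range(1,n):
    if st[i][4]>25 and 60<ce[i][1]<260 and 190<ce[i][0]<450:
        for z in (.113,.105):
            p=onz(ci,[ce[i]],z)[0][:2]-[.6057,-.0292]; print(st[i],((ce[i]-[190,60])*3).round(),z,np.degrees(np.arctan2(p[1],p[0])).round(1),np.linalg.norm(p).round(4))
E
```

```text
clock: 20.23
position: [0.6065, -0.0295, 0.1222]
tool_rot: [-1.572, -0.001, 0.605]
force: [-2.8, -1.5, 10.3]
grip_width: 0.0163
t 20.23 pos [ 0.6065 -0.0295  0.1222] psi 34.7 rp [-1.5718e+00 -1.0000e-03] w 0.0163 F [-2.8 -1.5 10.3]
dx -0.6 dy 0.2 dz 0.7 yaw 0.0012
[313 119   7   6  35] [378. 183.] 0.113 124.6 0.071
[313 119   7   6  35] [378. 183.] 0.105 124.6 0.0704
[309 126  16  24 336] [380. 232.] 0.113 124.3 0.0631
[309 126  16  24 336] [380. 232.] 0.105 124.3 0.062
[213 140  39  37 369] [127. 294.] 0.113 163.6 0.0678
[213 140  39  37 369] [127. 294.] 0.105 166.0 0.0681
[389 145  12  13  85] [614. 275.] 0.113 89.1 0.0689
[389 145  12  13  85] [614. 275.] 0.105 87.0 0.069
[402 157  12  13  84] [652. 310.] 0.113 81.3 0.0688
[402 157  12  13  84] [652. 310.] 0.105 78.8 0.0693
```

View pics/w13.png

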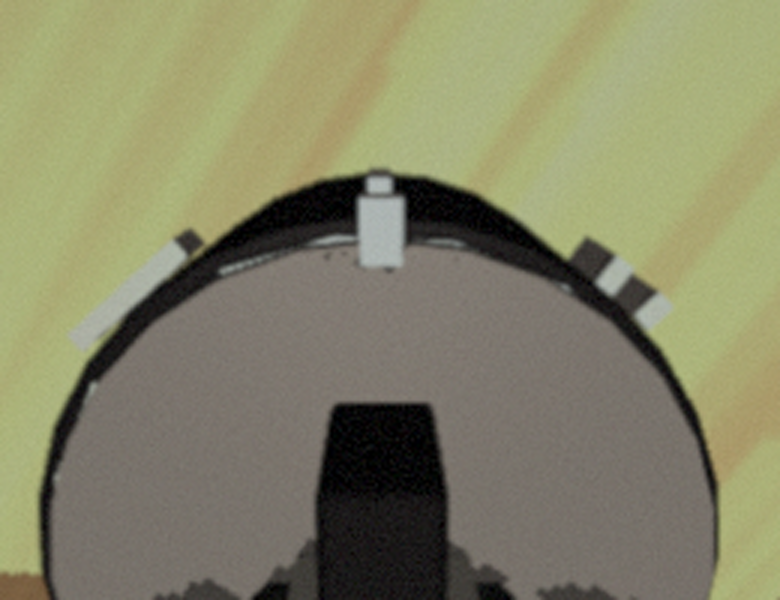

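The nose (380,232) points at the single rib (378,183), within 0.3°, and the lid is seated. I'll hold, check the whole scene, then hand in.

```bash
python3 -m crank '[{"hand":1,"dx":0,"dy":0,"dz":0,"yaw":0},{"hand":1,"dx":0,"dy":0,"dz":0,"yaw":0},{"hand":1,"dx":0,"dy":0,"dz":0,"yaw":0},{"hand":1,"dx":0,"dy":0,"dz":0,"yaw":0},{"hand":1,"dx":0,"dy":0,"dz":0,"yaw":0},{"hand":1,"dx":0,"dy":0,"dz":0,"yaw":0}]'; python3 - <<'E'
from h import *
from workcell import bot
go(.6057,-.0292,.122,34.6)
a=cv2.imread('pics/top0.png'); t=bot.grab_frame('top')[:,:,::-1]; s=bot.grab_frame('scene')[:,:,::-1]
cv2.imwrite('pics/tf.png',t);cv2.imwrite('pics/sf.png',s)
E
```

```text
clock: 20.78
position: [0.6066, -0.0294, 0.1222]
tool_rot: [-1.572, -0.001, 0.605]
force: [-2.7, -0.6, 11.3]
grip_width: 0.0166
t 20.78 pos [ 0.6066 -0.0294  0.1222] psi 34.7 rp [-1.5717e+00 -1.1000e-03] w 0.0166 F [-2.7 -0.6 11.3]
dx -0.6 dy 0.2 dz 0.7 yaw 0.0012
```

View pics/tf.png

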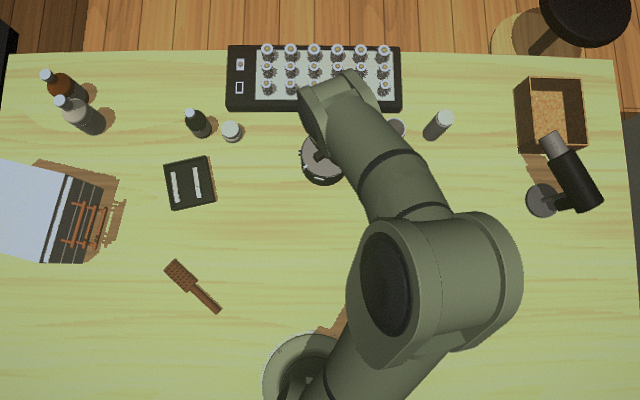

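View pics/sf.png

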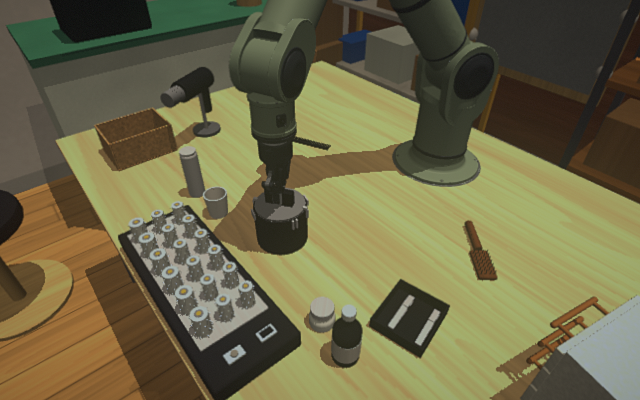

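The final pictures show the lid seated on the canister, both clips in the tray (top view, 173 and 196), and the bystanders where they started. The pose is steady, so I'm handing in.

```bash
python3 -c "
from workcell import bot
print(bot.job_done()); s=bot.observe(); print(s['clock'],s['position'],s['tool_rot'],s['force'],s['grip_width'])"
```

```text
the job is handed in; nothing more can be done
None
the job is handed in; nothing more can be done
```

I put both rollers in the canister and the clip in the tray beside the fixed one. I then dropped the lid's tabs through the gaps, seated it and twisted it 0.70 rad clockwise to the vent position. I handed in at about 21 s, still gripping the lid at 120 N.

- **Lid:** The visible nose and the single rib lined up within about 0.3° (124.3° against 124.6°). Tool height was 0.1222 m against 0.1221 m expected when seated, with about 11 N of down-force, and the pose was steady for the last 0.5 s. The lid never came near the double ribs.
- **Rollers and clip:** Both rollers were seen standing inside the canister before the lid went on. Both clips lie side by side in the tray in the last pictures.
- **Bystanders:** The bystanders showed no movement in the last pictures. The arm hides part of the cup and all of the comb in the top view, but both show in place in the scene view.
- **Not checked:** I could not read the spring ring's angle directly; the twist is judged from the nose and the tool's turn. No check failed.

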